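# Set a bent filling nozzle home in its checking fixture

### The job

Check this bent filling nozzle in the checking fixture: with its bent leg still leaning back on the rest bar, push it along the V-groove until its nose is fully home against the end stop. Then swing the leg over the top to the robot's side and lower it under control, not letting it fall, to lie level down in the slot of the fork, with the nose still touching the stop. Let go, and leave the vial and gasket on the plate and the parts and wrench around it where they are.

Things in the scene. Friction and masses are not known exactly. Their poses are not given: they have to be found in the camera images.
- fixture: Checking fixture, bolted down: aluminium base plate 200 (x) x 336 (y) x 12 mm; origin under the plate's centre, z up. It carries a V-groove along y, an end stop at the groove's -y end, a fork in front (towards -x, the robot) and a thin rest bar behind (towards +x). Positions called 'fixture frame' are in this frame, in mm.
- groove_mid (a point): On the axis of a bar lying in the V-groove: fixture frame (25, -40, 62). The 90-degree groove runs along y in two V-blocks 44 mm wide, at y -122 to 42 and y 96 to 142, with a gap between. Its lips are at z 60.6, 13 mm either side of the axis, and fall off outwards.
- stop_face (a point): Point on the end stop's face where the nose must touch, on the groove's axis: fixture frame (25, -130, 62). The stop is an upright plate 50 mm wide, top at z 82. +y points away from the stop along the groove.
- fork_slot (a point): Centre of the leg once it lies in the fork: fixture frame (-20, 70, 62). The slot opens upwards, 26 mm wide (y 57 to 83), floor at z 52; its two round-topped prongs are 9 mm thick, tops at z 65.5. The fork is 14 mm thick along x (x -27 to -13), 44 mm wide over the prongs, on a low foot 34 x 60 mm (top at z 20).
- bar_mid (a point): Middle of the rest bar, 8 mm diameter, along y from y -4 to 162: fixture frame (67, 79, 84). Two 10 mm posts carry it at y 3 and y 157.
- nozzle: The bent filling nozzle: L of plain stainless bar, 20 mm diameter, 0.28 to 0.46 kg, bend radius 24 mm, 90 degrees. Origin: the corner where the two centre lines cross. The shank runs 200 mm along its own -y to the rounded nose, the leg 100 mm along its own (0.707, 0, 0.707). At the start the shank lies loose in the groove (it slides easily), nose 35 to 60 mm off the stop, the leg leaning back on the bar.
- nozzle_nose (a point): The rounded tip of the nozzle's long shank, on its centre line. When it touches the stop, the leg is at fixture y 70, in line with the slot.
- leg_grip (a point): On the centre line of the bent leg, 80 mm from the nozzle's corner: clear of bar and fork in every position. Pinched here from above with the fingers closing along the groove, the leg can turn between them about the groove's axis. At the start it leans 45 degrees back from upright (towards fixture +x); past upright it falls if let go.
- leg_end (a point): The free end of the bent leg, 100 mm from the nozzle's corner, on its centre line.
- vial_a: Bystander: capped vial, 30 mm wide, 55 mm tall, standing on the fixture's plate in front of the groove near the stop; origin under its centre.
- gasket: Bystander: white ring 52 mm wide, 5 mm thick, lying on the fixture's plate in front of the groove; origin under its centre.
- wrench: Bystander: wrench 170 mm long lying on the bench to the right; origin under its middle.
- side_tube: Bystander: thin bent tube, 14 mm diameter, about 140 x 75 mm, lying flat on the bench to the left; not the nozzle; origin under it.
- pipe_clamp: Bystander: round pipe clamp, 70 mm, 18 mm tall, on the bench to the right; origin under the ring's centre.

How it is judged:
On the way:
1. the nozzle's nose is home against the end stop (gap under 2 mm) with its leg still leaning back on the rest bar's side (y of nozzle_nose in the frame of stop_face below 0.002 m and z of nozzle_nose in the frame of stop_face below 0.004 m and z of leg_end in the frame of stop_face above 0.04 m and x of leg_end in the frame of stop_face above 0.02 m), for 0.2 s.
At the end, for the whole second after the job is handed in: The nozzle lies at rest in the V-groove, its nose touching the end stop (gap under 2 mm, within 4 mm of the groove's axis), its leg level in the fork's slot on the robot's side (leg end within 6 mm of the axis height), released (y of nozzle_nose in the frame of stop_face below 0.002 m and x of nozzle_nose in the frame of stop_face between -0.004 and 0.004 m and z of each of nozzle_nose, nozzle in the frame of stop_face below 0.004 m and x of leg_end in the frame of stop_face below -0.09 m and z of leg_end in the frame of stop_face between -0.006 and 0.006 m and linear speed of nozzle below 0.02 m/s).
It fails at once if the leg is let fall or flung (the nozzle turns faster than 8 rad/s) (angular speed of nozzle above 8 rad/s).
It fails at once if the vial or the gasket on the plate, the wrench, the thin bent tube or the pipe clamp is moved by more than 30 mm (distance of any of vial_a, gasket, wrench, side_tube, pipe_clamp from where it was at the start of the episode above 0.03 m).
It also fails if it takes over 61 s, if anything falls off the work surface, if the arm or the gripper's body presses on something with over 40 N, if the wrist force passes 120 N, or if a joint passes its speed limit or range.

### The arm

A 7-joint arm with a two-finger parallel gripper is mounted at the origin on the work surface. World frame = base frame: x ahead of the robot, y to its left, z up, the work surface at z = 0. Lengths are in m, angles in rad, forces in N, time in s.
With the tool pointing down it reaches from about 0.4 to 0.85 m from the base axis. Payload 10.4 kg.
Tool frame: the origin (TCP) lies where the fingers leave the gripper's body, on its centre line; the fingertips stand 73 mm ahead of it and the grasp point (between the pads) lies ahead of it (ctrl.hold_point_z is the x of the grasp point in the tool frame, in m); x points along the fingers, z is the direction in which the jaws open and shut, and the axes are right-handed (so a half turn about x gives the same grasp; the last joint's range is limited). The gripper opens to 85 mm and grips with 20 to 120 N. Pads are 22 mm wide; open, the fingers measure 114 mm over their backs; the gripper's body (76 mm by 85 mm) begins 54 mm behind the grasp point. The pads swing forward as they close: fully open they stand 13 mm farther back than shut.
Start: joints at [-1.313, 0.332, -0.065, 1.46, 0.022, 1.35, -0.088], TCP at [0.173, 0.601, 0.304] pointing down, gripper open.
Joint ranges: [-2.6, 2.6], [-0.5, 2.12], [-1.47, 1.34], [0.16, 2.42], [-1.27, 4.41], [0.06, 2.06], [-2.6, 2.6]. Speed limits (rad/s): [2.22, 2.22, 2.79, 2.79, 3.14, 3.14, 3.14].

### API

Orientations are given as a unit quaternion [x, y, z, w].
In Python, from plant import ctrl, cams, job gives the robot as it stands.
- The arm moves only by the tool servo_tool, never from a script. Its argument "moves" is a list of rows, each an object with "hand": the finger opening in m, from 0 to 0.0854; "dp": the shift along the world's x, y, z in m, a list of three; "delta_rot": the turn, a rotation vector about the world's x, y, z in rad, a list of three. A call has 1 to 8 rows; each row shifts and turns the commanded pose from where the row before left it; what a row does not reach is not made up. A row lasts 1/8 s, in which the tool goes at most 62.5 mm and 10.7 degrees, less where a joint would pass 70% of its speed; a pose out of reach is approached as far as the arm can. A call is refused whole if a number of a shift passes 0.0625 or a number of a turn 0.188, either way. A call with a gripper value outside its range is refused whole. The fingers move at their own pace and stop on an object; "force" is the grip in N (left out, the last holds). Time passes only in rows, so rows that do not move let the fingers close. It gives the time, the measured TCP pose, the force and the opening at its end, in the units of the state.
- ctrl.get_obs(): the state, without advancing time (a new reading comes with each control period).
- cams.grab_frame(name): name is "side" or "top"; returns the picture (420x560x3 uint8, red, green, blue); there is no depth.
- cams.calibration(name): a dict with "fovy" (degrees; the focal length in pixels is half the picture's height over the tangent of half this angle, whatever the lens; pixels are square), "cx", "cy" (the principal point, pixels), "world_to_cam" (4x4, takes a point from world to camera coordinates). Camera axes: x right, y down, z forward; pixel columns grow to the right and rows downward; lengths in m; the calibration is good to about 2 mm. A picture is of the moment at which its call begins. calibration takes no time and is no camera call.
- job.close_job(): hands the job in, once; it reports no verdict.
Trained networks look in the newest picture that a camera, given by its name, has taken for a name from the list of things; names that differ only in an ending like _2 or _b are one class to them, and where a whole thing is asked for, a point or a joint stands for the part that bears it (a point fixed in the world has none). Each returns a list of dicts, best first, with "score" (0 to 1); they miss things now and then, are a little off and sometimes report something else, mostly with a low value. They report only what shows in the picture. A call takes as long as a camera call.
- cams.spot_in(camera, name): "xyz" ([x, y, z] in m, in world coordinates, good to about 4 mm: the middle of the surface that is visible of it).
The state is a dict: "t": time; "q": joint angles; "qd": joint speeds; "joint_efforts": joint torques, N m; "position": TCP position; "tool_rot": TCP orientation; "wrist_force": force on the tool from outside, world axes, zero at the start; "moment": the same for the moment, N m; "opening": opening from 0.0 (shut) to 1.0 (fully open).
Only numpy, scipy, OpenCV 4.12 (cv2) and the standard library are available. Lean on these libraries where they do the work, as an engineer would, in place of code of your own. Each camera call takes 0.05 s, during which the arm holds its last target.

## Working session

There is one attempt and no reset: what is moved stays moved. The work goes in short steps, Python scripts to look and compute and a tool call to move; the robot and the scene stay as the last step left them, time stands still between calls to the robot, and variables do not carry over. Pictures are saved under pics/ and viewed, and the job is handed in when it is done.

Besides the shell and the picture viewer there is one more tool, called as a command line: name --argument value ..., lists and objects as JSON in quotes. servo_tool: Moves the arm, as the interface text tells. Its arguments: {"type":"object","properties":{"moves":{"type":"array"},"force":{"type":"number"}},"required":["moves"]}

```bash
mkdir -p pics; ls; python3 - <<'E'
from plant import ctrl,cams,job
import cv2,numpy as np
for n in("side","top"):
    im=cams.grab_frame(n); cv2.imwrite(f"pics/{n}0.png",im[:,:,::-1])
    c=cams.calibration(n); print(n,c)
    for k in["fixture","nozzle","leg_grip","leg_end","nozzle_nose","stop_face","fork_slot","bar_mid","groove_mid","vial_a","gasket"]:
        r=cams.spot_in(n,k); print(k,[(np.round(x["xyz"],4).tolist(),round(x["score"],2)) for x in r[:2]])
o=ctrl.get_obs();print(o,ctrl.hold_point_z)
E
```

```text
pics
side {'fovy': 51.73035425137674, 'cx': 281.7080678465888, 'cy': 207.47950208804826, 'world_to_cam': array([[ 0.87761431, -0.47930873, -0.00750099, -0.5007236 ],
       [-0.34157425, -0.61429062, -0.71131854,  0.26970305],
       [ 0.3363334 ,  0.62682547, -0.70282976,  0.84744705],
       [ 0.        ,  0.        ,  0.        ,  1.        ]])}
fixture [([0.5881, -0.0541, 0.0121], 0.94)]
nozzle [([0.6261, 0.0345, 0.0746], 0.81)]
leg_grip [([0.6203, 0.0346, 0.0686], 0.87)]
leg_end [([0.6208, 0.0331, 0.0737], 0.93), ([0.5538, -0.0466, 0.0166], 0.58)]
nozzle_nose [([0.6208, 0.0357, 0.0678], 0.87)]
stop_face [([0.5886, -0.0563, 0.0105], 0.78), ([0.4622, 0.3747, 0.0133], 0.29)]
fork_slot [([0.5884, -0.0582, 0.0059], 0.86)]
bar_mid [([0.5882, -0.0531, 0.0136], 0.8)]
groove_mid [([0.5874, -0.0584, 0.0152], 0.55)]
vial_a [([0.527, -0.139, 0.0507], 0.76)]
gasket [([0.5542, -0.0509, 0.0147], 0.68)]
top {'fovy': 50.82356956532669, 'cx': 275.59629903005236, 'cy': 215.961768973131, 'world_to_cam': array([[ 0.00544754, -0.99977652, -0.02042645,  0.01051167],
       [-0.98499527, -0.00184119, -
[... 647 characters left out ...]
-0.0422, 0.017], 0.62)]
{'t': 1.2, 'q': array([-1.31256751,  0.33221879, -0.06470784,  1.46010467,  0.02162745,
        1.34987037, -0.08845336]), 'qd': array([ 0.00054691,  0.0010021 , -0.00025559, -0.00110988, -0.00104875,
       -0.00134017, -0.00029651]), 'joint_efforts': array([-9.19662648e-05, -6.25234294e+01,  4.90013708e-02, -3.91823637e+01,
        1.64473057e-02,  1.97925045e-03, -1.35377098e-05]), 'position': array([0.17321207, 0.6005417 , 0.30392358]), 'tool_rot': array([-0.42510094,  0.56501487,  0.42513951,  0.56506972]), 'wrist_force': array([ 0.02033355,  0.21542995, -0.27272181]), 'moment': array([-0.01101903,  0.03040767, -0.01702746]), 'opening': 0.9998374420473797} 0.0539
```

View pics/side0.png

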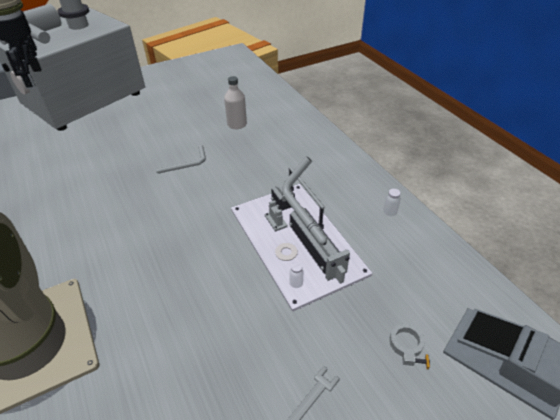

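View pics/top0.png

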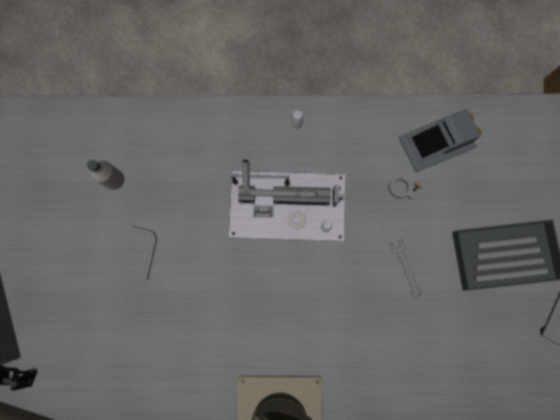

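```bash
python3 - <<'E'
import cv2
t=cv2.imread('pics/top0.png')
cv2.imwrite('pics/top0c.png',cv2.resize(t[130:330,180:400],None,fx=3,fy=3,interpolation=cv2.INTER_CUBIC)[:600,:800])
s=cv2.imread('pics/side0.png')
cv2.imwrite('pics/side0c.png',cv2.resize(s[130:330,150:410],None,fx=3,fy=3,interpolation=cv2.INTER_CUBIC)[:600,:800])
E
```

```text
(no output)
```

View pics/top0c.png

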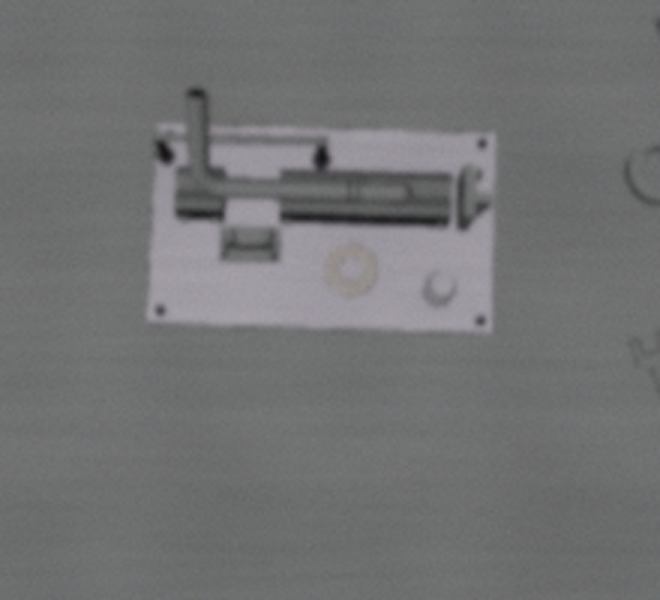

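View pics/side0c.png

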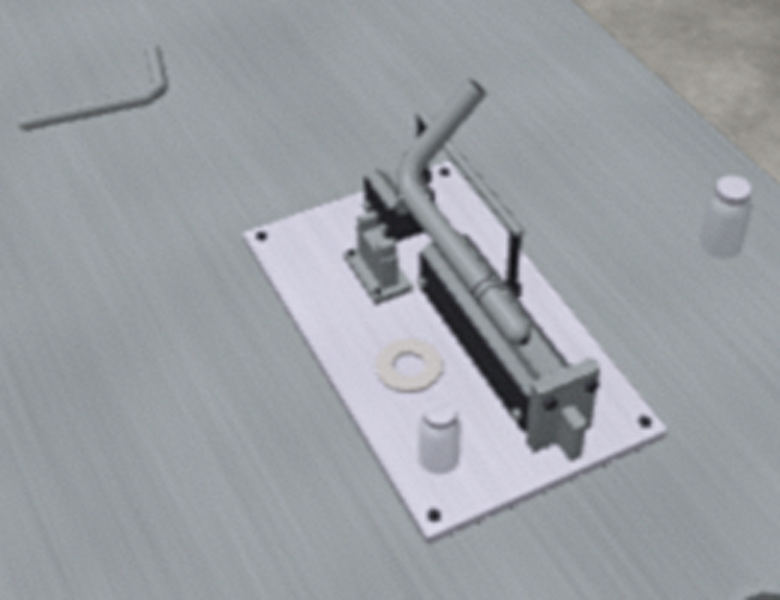

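```bash
cat > h.py <<'E'
import numpy as np,cv2
from plant import cams
from scipy.optimize import least_squares
C={n:cams.calibration(n) for n in("side","top")}
def proj(n,P):
    c=C[n];P=np.atleast_2d(P);f=210/np.tan(np.radians(c["fovy"])/2)
    q=P@c["world_to_cam"][:3,:3].T+c["world_to_cam"][:3,3]
    return np.c_[c["cx"]+f*q[:,0]/q[:,2],c["cy"]+f*q[:,1]/q[:,2]]
def fx(p,P):
    P=np.atleast_2d(P)*1e-3;x,y,a=p
    R=np.array([[np.cos(a),-np.sin(a),0],[np.sin(a),np.cos(a),0],[0,0,1]])
    return P@R.T+[x,y,0]
def noz(d,th):
    # corner at fixture y=70+d ; th leg angle from upright toward +x
    a=np.linspace(0,1,2)
    c=np.array([25,70+d,62.]);return c,c+[0,-200,0],c+100*np.array([np.sin(th),0,np.cos(th)])
E
cat > fit.py <<'E'
from h import *
OFF={"top":(180,130),"side":(150,130)}
obs={"top":{(100,168):(157,123),(100,-168):(495,133),(-100,-168):(492,332),(-100,168):(148,321)},
"side":{(-100,168):(244,234),(-100,-168):(429,535),(100,-168):(665,431),(100,168):(447,159)}}
def px(n,u): return (np.array(u)+.5)/3-.5+OFF[n]
def res(p,ns=("top","side")):
    r=[]
    for n in ns:
        for k,u in obs[n].items():
            r+=list((proj(n,fx(p,[k[0],k[1],12]))[0]-px(n,u)))
    return np.array(r)
for ns in(("top","side"),("top",),("side",)):
    s=least_squares(lambda p:res(p,ns),[.59,-.02,0],loss="soft_l1");print(ns,s.x,np.round(s.fun,1))
    if len(ns)==2:P=s.x
np.save("P.npy",P)
for n in OFF:
    im=cv2.imread(f"pics/{n}0c.png")
    def dr(pts,col,cl=False):
        u=((proj(n,fx(P,pts))-OFF[n])+.5)*3-.5
        cv2.polylines(im,[np.round(u).astype(int)],cl,col,1,cv2.LINE_AA)
    dr([[100,168,12],[100,-168,12],[-100,-168,12],[-100,168,12]],(0,0,255),True)
    dr([[67,-4,84],[67,162,84]],(255,0,0))
    dr([[50,-130,82],[0,-130,82]],(0,255,0))
    dr([[38,-122,60.6],[38,42,60.6]],(0,255,255));dr([[12,-122,60.6],[12,42,60.6]],(0,255,255))
    dr([[-27,48,65],[-27,92,65],[-13,92,65],[-13,48,65]],(0,255,0),True)
    for d in (35,47,60):
        c,no,le=noz(d,np.pi/4); dr([no,c,le],(255,0,255))
    cv2.imwrite(f"pics/{n}fit.png",im)
E
python3 fit.py
```

```text
('top', 'side') [ 0.59634986 -0.02125539 -0.0286522 ] [ 0.2 -0.5  0.3 -0.7  0.8 -0.1 -0.3 -0.1 -1.5 -0.9 -1.2  0.8  0.6 -0.8
 -0.   0. ]
('top',) [ 0.59536451 -0.02045486 -0.02971843] [-0.  -0.2  0.1 -0.3  0.5  0.3 -0.6  0.2]
('side',) [ 0.59738479 -0.02211502 -0.02772582] [-1.  -0.8 -0.5  1.   1.2 -0.7  0.4  0.1]
```

View pics/topfit.png

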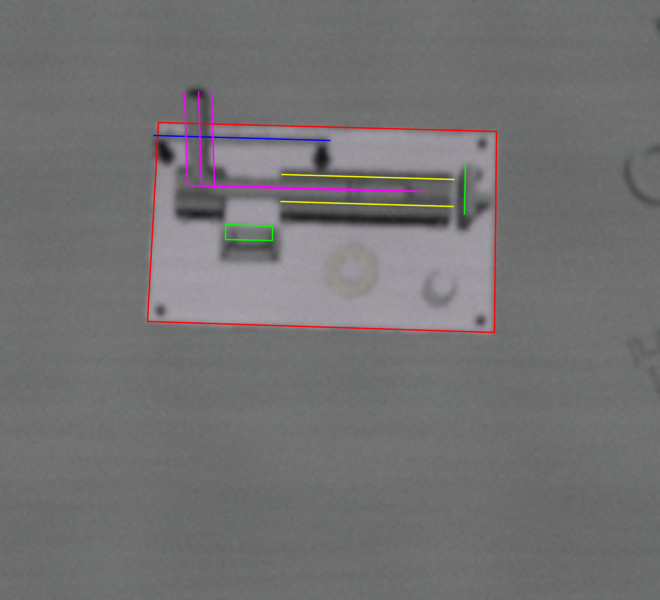

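View pics/sidefit.png

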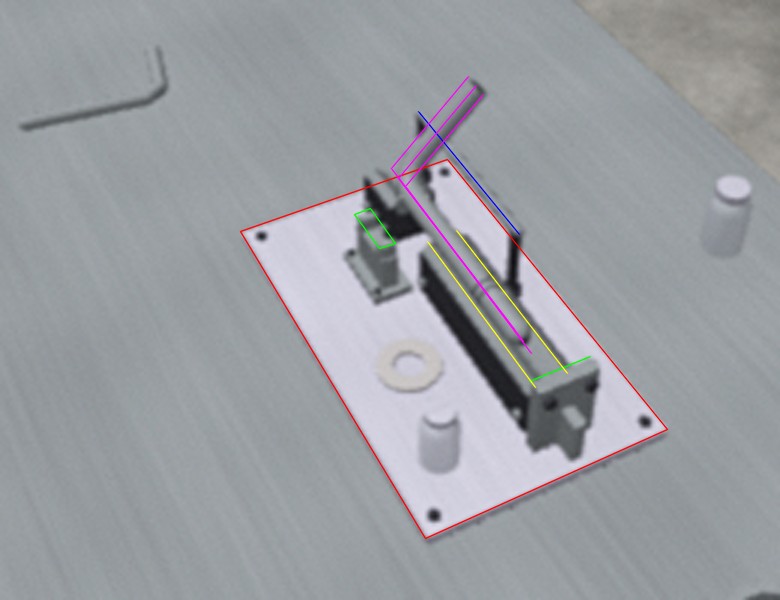

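```bash
cat > ov.py <<'E'
from h import *
def draw(src,n,x0,y0,w,h,k,P,out,nz=None):
    im=cv2.imread(src)[y0:y0+h,x0:x0+w];im=cv2.resize(im,None,fx=k,fy=k,interpolation=cv2.INTER_CUBIC)
    im=cv2.convertScaleAbs(im,alpha=1.3)
    def dr(pts,col,cl=False):
        u=((proj(n,fx(P,pts))-[x0,y0])+.5)*k-.5
        cv2.polylines(im,[np.round(u*8).astype(int)],cl,col,1,cv2.LINE_AA,3)
    dr([[100,168,12],[100,-168,12],[-100,-168,12],[-100,168,12]],(0,0,255),True)
    dr([[67,-4,84],[67,162,84]],(255,0,0))
    dr([[67,3,12],[67,3,84]],(255,0,0));dr([[67,157,12],[67,157,84]],(255,0,0))
    dr([[50,-130,82],[0,-130,82],[0,-130,40]],(0,255,0))
    for a,b in((-122,42),(96,142)):
        dr([[38,a,60.6],[38,b,60.6],[12,b,60.6],[12,a,60.6]],(0,255,255),True)
    dr([[-27,48,65.5],[-27,92,65.5],[-13,92,65.5],[-13,48,65.5]],(0,255,0),True)
    dr([[-37,40,20],[-37,100,20],[-3,100,20],[-3,40,20]],(0,160,0),True)
    if nz is not None:
        c,no,le=noz(*nz); dr([no,c,le],(255,0,255))
    cv2.imwrite(out,im)
if __name__=="__main__":
    P=np.load("P.npy")
    draw("pics/side0.png","side",225,150,155,140,5,P,"pics/s1.png")
    draw("pics/top0.png","top",225,150,125,100,6,P,"pics/t1.png")
E
python3 ov.py
```

```text
(no output)
```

View pics/s1.png

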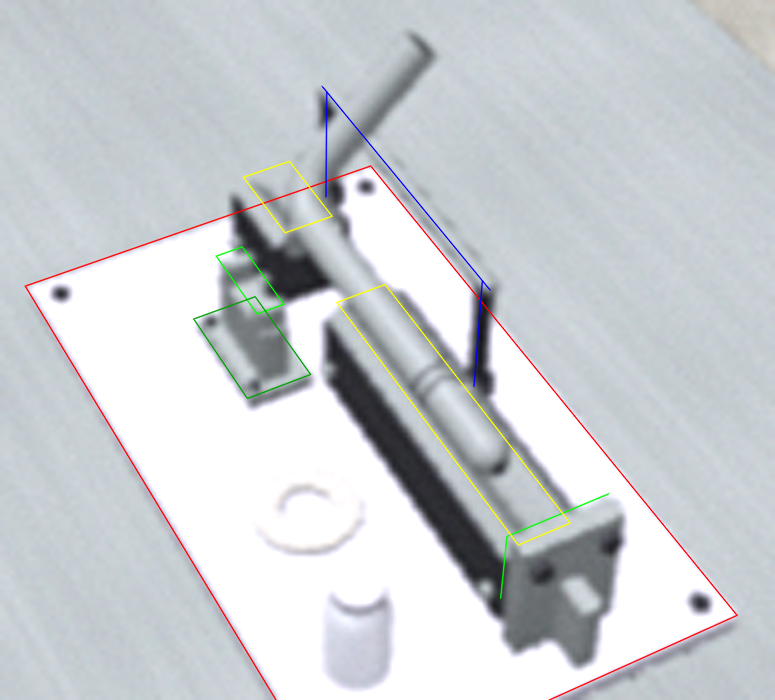

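View pics/t1.png

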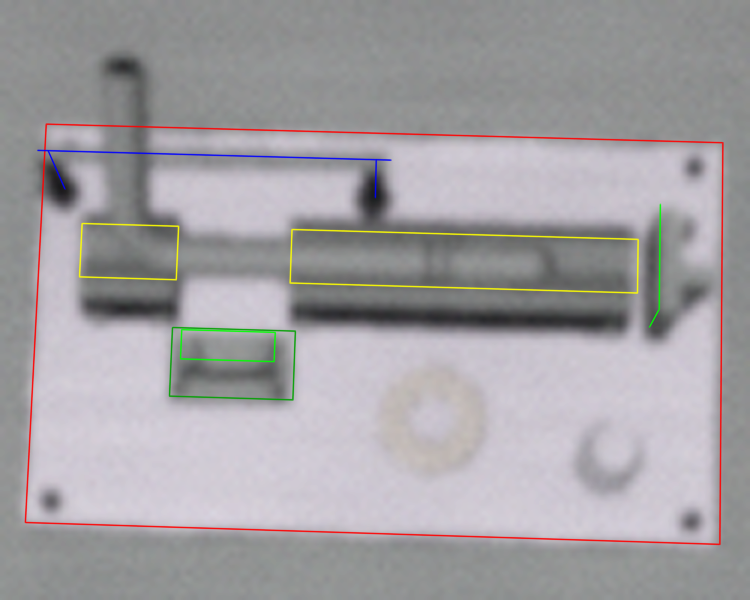

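```bash
python3 - <<'E'
from ov import *
P=np.load("P.npy")
im=cv2.imread("pics/side0.png")
def crop(im,x0,y0,w,h,k,o,P=None):
    c=cv2.resize(im[y0:y0+h,x0:x0+w],None,fx=k,fy=k,interpolation=cv2.INTER_CUBIC)
    c=cv2.convertScaleAbs(c,alpha=1.2)
    for g in range(0,w,10): cv2.putText(c,str(x0+g),(g*k,8),0,.3,(0,0,255),1); cv2.line(c,(g*k,0),(g*k,h*k),(0,0,200),1) if g%20==0 else 0
    for g in range(0,h,10): cv2.putText(c,str(y0+g),(0,g*k+4),0,.3,(0,0,255),1); cv2.line(c,(0,g*k),(w*k,g*k),(0,0,200),1) if g%20==0 else 0
    cv2.imwrite(o,c)
crop(im,260,150,75,70,8,"pics/s2.png")
crop(im,290,210,75,74,8,"pics/s3.png")
print(proj("side",fx(P,[[67,-4,84],[67,162,84],[67,3,12],[50,-130,82],[0,-130,82],[-27,48,65.5],[-27,92,65.5],[-13,48,65.5]])))
crop(cv2.imread("pics/top0.png"),225,150,125,90,6,"pics/t3.png")
print(proj("top",fx(P,[[67,-4,84],[67,162,84],[67,3,12],[50,-130,82],[0,-130,82],[-27,48,65.5],[-27,92,65.5],[-13,48,65.5]])))
E
```

```text
[[322.5260298  207.52733736]
 [288.9343621  166.74758638]
 [319.29604725 226.86005385]
 [346.31826045 248.23067927]
 [325.89203773 256.79756966]
 [275.91807674 212.31024082]
 [267.74369412 200.73274407]
 [281.2663179  210.35441405]]
[[289.69791242 176.19542424]
 [230.75164841 174.56147413]
 [287.07208809 182.46712313]
 [334.56764533 183.52117339]
 [334.3666684  201.01778055]
 [270.1917849  209.76923428]
 [254.58850135 209.30538558]
 [270.3714639  204.89280121]]
```

View pics/s2.png

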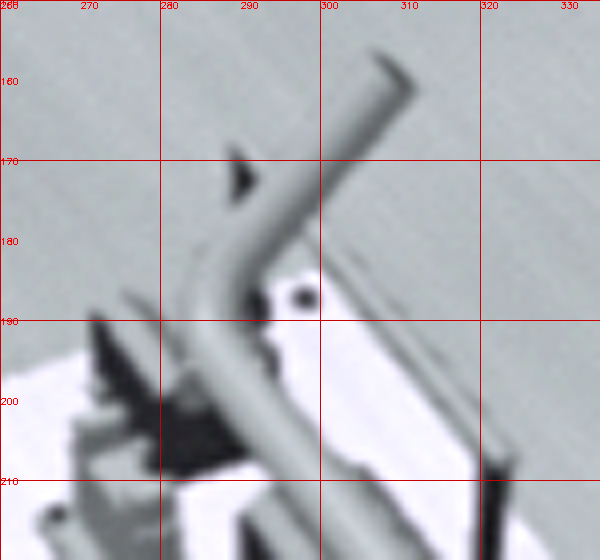

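View pics/s3.png

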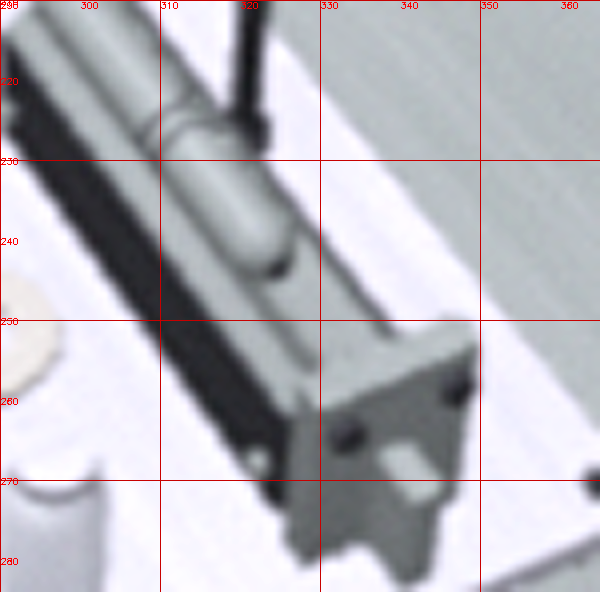

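View pics/t3.png

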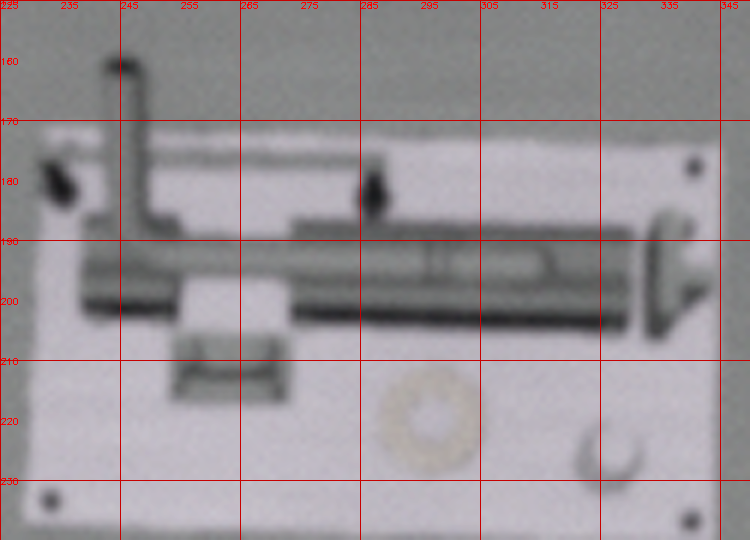

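```bash
cat > fit2.py <<'E'
from h import *
import ov
OFF={"top":(180,130),"side":(150,130)}
ob={"top":[((100,168,12),(157,123)),((100,-168,12),(495,133)),((-100,-168,12),(492,332)),((-100,168,12),(148,321))],
"side":[((-100,168,12),(244,234)),((-100,-168,12),(429,535)),((100,-168,12),(665,431)),((100,168,12),(447,159))]}
O=[(n,k,(np.array(u)+.5)/3-.5+OFF[n],(1,1)) for n in ob for k,u in ob[n]]
O+=[("side",(67,-4,84),(322.5,208.7),(1,1)),("side",(0,-130,82),(326.3,258.3),(1,1)),("side",(50,-130,82),(347,249.8),(.5,.5)),
("top",(67,-4,84),(289,176.7),(1,1)),("top",(67,162,84),(231,175),(.5,1)),("top",(25,-130,82),(333.7,192),(1,0)),
("top",(25,70,62),(265,192.6),(0,1)),("top",(25,-40,62),(300,193.5),(0,1)),
("side",(25,-122,62),(323.5,242),(0,0))]
def res(v):
    P=v[:3];d,=v[3:4];of={"top":v[4:7],"side":v[7:10]}
    r=[]
    c,no,le=noz(d,np.radians(45.2));m=c+.7*(le-c)
    for n,k,u,w in O+[("top",m,(245.7,170),(1,0)),("top",le,(245.7,160.2),(1,.7)),("side",le,(309.2,159),(1,1)),("side",no,(324.5,242.5),(.7,.7))]:
        e=proj(n,fx(P,[k])+of[n]*1e-3)[0]-u
        r+=list(e*w/.7)
    return np.r_[r,v[4:]/2]
s=least_squares(res,[.596,-.021,-.0287,47]+[0]*6,loss="soft_l1")
cov=np.linalg.inv(s.jac.T@s.jac)
print(np.round(s.x,4),np.round(np.sqrt(np.diag(cov))[:4],4));print(np.round(s.fun*.7,1))
np.save("P.npy",s.x[:3]);np.save("d.npy",s.x[3]);np.save("of.npy",s.x[4:])
P=s.x[:3];d=s.x[3]
print("axis dir +y:",np.array([-np.sin(P[2]),np.cos(P[2])]))
for nm,k in dict(corner=(25,70+d,62),leggrip=noz(d,np.radians(45.2))[0]+.8*(noz(d,np.radians(45.2))[2]-noz(d,np.radians(45.2))[0]),fork=(-20,70,62),stop=(25,-130,62)).items(): print(nm,fx(P,[k])[0].round(4))
E
python3 fit2.py
```

```text
[ 5.96300e-01 -2.10000e-02 -2.93000e-02  4.65873e+01 -9.60000e-01
  7.09600e-01 -9.91900e-01  9.60000e-01 -7.09600e-01 -2.08690e+00] [0.0019 0.0019 0.0038 1.4137]
[-0.1 -0.1 -0.  -0.3  0.4  0.3 -0.6  0.3 -0.9 -0.4 -0.8  1.4  0.9 -0.2
  0.4  0.6  0.4 -0.5 -0.  -0.9 -0.2 -0.5  0.4 -0.1 -0.3 -0.   0.4  0.
 -0.  -0.4  0.  -0.2  0.   0.   0.1  0.  -0.2  0.1 -0.4 -0.1 -0.   1.2
 -0.3  0.2 -0.3  0.3 -0.2 -0.7]
axis dir +y: [0.02931799 0.99957014]
corner [0.6247 0.0948 0.062 ]
leggrip [0.6815 0.0932 0.1184]
fork [0.5784 0.0496 0.062 ]
stop [ 0.6175 -0.1516  0.062 ]
```

```bash
python3 - <<'E'
import numpy as np
from scipy.spatial.transform import Rotation as R
from plant import ctrl
o=ctrl.get_obs();r=R.from_quat(o["tool_rot"]);print(r.as_matrix().round(4))
a=-0.0293
z=np.array([-np.sin(a),np.cos(a),0])
for s in(1,-1):
    x=np.array([0,0,-1.]);zz=s*z;T=np.c_[x,np.cross(zz,x),zz]
    print(s,(R.from_matrix(T)*r.inv()).as_rotvec().round(4))
E
```

```text
[[ 0.000e+00 -9.608e-01  2.771e-01]
 [ 1.000e-04  2.771e-01  9.608e-01]
 [-1.000e+00 -0.000e+00  1.000e-04]]
1 [-1.000e-04  0.000e+00  2.515e-01]
-1 [ 0.0000e+00  1.0000e-04 -2.8901e+00]
```

servo_tool --moves '[{"hand": 0.05,"dp": [0.04,-0.04,0],"delta_rot": [0,0,0.021]},{"hand": 0.05,"dp": [0.04,-0.04,0],"delta_rot": [0,0,0.021]},{"hand": 0.05,"dp": [0.04,-0.04,0],"delta_rot": [0,0,0.021]},{"hand": 0.05,"dp": [0.04,-0.04,0],"delta_rot": [0,0,0.021]},{"hand": 0.05,"dp": [0.04,-0.04,0],"delta_rot": [0,0,0.021]},{"hand": 0.05,"dp": [0.04,-0.04,0],"delta_rot": [0,0,0.021]},{"hand": 0.05,"dp": [0.04,-0.04,0],"delta_rot": [0,0,0.021]},{"hand": 0.05,"dp": [0.04,-0.04,0],"delta_rot": [0,0,0.021]}]' --force 20

```text
t: 2.2
position: [0.4943, 0.2791, 0.3042]
tool_rot: [-0.471, 0.527, 0.471, 0.527]
wrist_force: [0.5, 1.0, -0.7]
opening: 0.586
```

servo_tool --moves '[{"hand": 0.05,"dp": [0.0375,-0.0372,-0.01],"delta_rot": [0,0,0.0167]},{"hand": 0.05,"dp": [0.0375,-0.0372,-0.01],"delta_rot": [0,0,0.0167]},{"hand": 0.05,"dp": [0.0375,-0.0372,-0.01],"delta_rot": [0,0,0.0167]},{"hand": 0.05,"dp": [0.0375,-0.0372,-0.01],"delta_rot": [0,0,0.0167]},{"hand": 0.05,"dp": [0.0375,-0.0372,-0.01],"delta_rot": [0,0,0.0167]},{"hand": 0.05,"dp": [0,0,-0.01],"delta_rot": [0,0,0]}]'

```text
t: 2.95
position: [0.6825, 0.0893, 0.2429]
tool_rot: [-0.492, 0.509, 0.49, 0.508]
wrist_force: [-0.3, -0.6, 0.7]
opening: 0.586
```

```bash
python3 - <<'E'
from ov import *
from plant import ctrl
from scipy.spatial.transform import Rotation as R
P=np.load("P.npy");d=float(np.load("d.npy"))
for n,b in(("side",(230,100,130,110,6)),("top",(200,120,130,100,6))):
    cv2.imwrite(f"pics/{n}1.png",cams.grab_frame(n)[:,:,::-1])
    draw(f"pics/{n}1.png",n,*b,P,f"pics/{n}1c.png",(d,np.radians(45.2)))
o=ctrl.get_obs();print(o["position"],R.from_quat(o["tool_rot"]).as_matrix().round(4),o["t"],o["opening"])
E
```

```text
[0.68027667 0.0942959  0.24222504] [[-2.600e-03 -9.995e-01  3.020e-02]
 [-3.000e-04  3.020e-02  9.995e-01]
 [-1.000e+00  2.600e-03 -4.000e-04]] 3.05 0.5883973804615374
```

View pics/side1c.png

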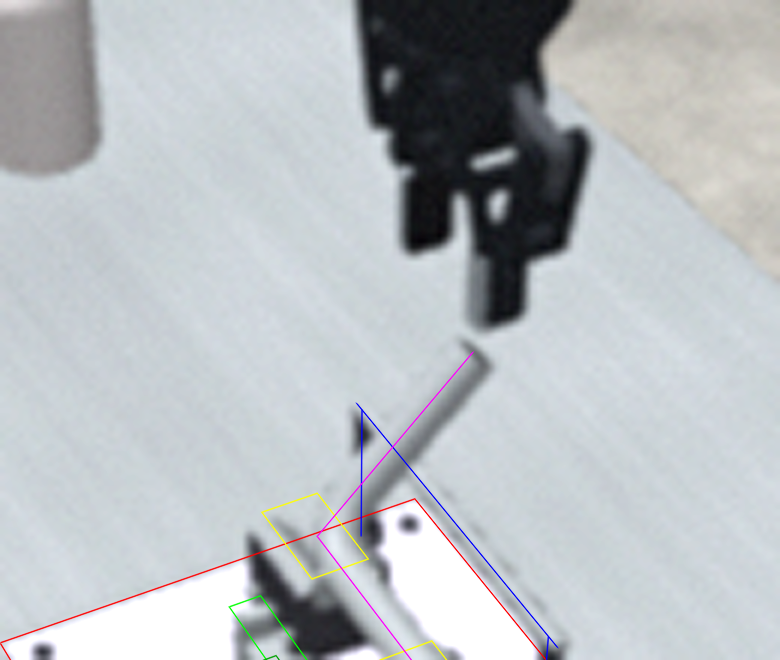

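View pics/top1c.png

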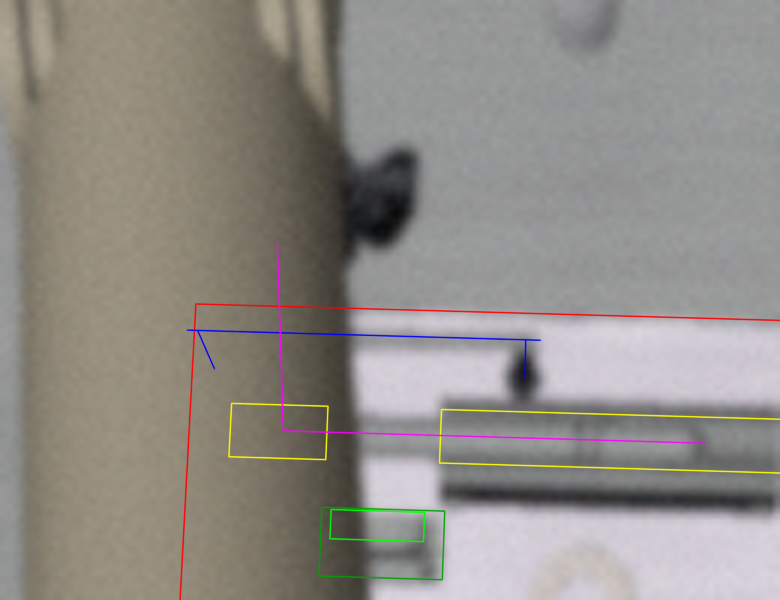

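```bash
python3 - <<'E'
from h import *
for z in(.169,.175): print(proj("side",[[.6803,.094-.025-.006,z],[.6803,.094+.031,z]]))
print(proj("side",[[.6803,.0943,.27]]))
E
```

```text
[[309.88459923 154.65583394]
 [296.40077787 140.7114786 ]]
[[309.98465026 152.56931325]
 [296.44194121 138.64656077]]
[[304.1960733 110.0700649]]
```

servo_tool --moves '[{"hand": 0.05,"dp": [0.001,-0.001,-0.024],"delta_rot": [0,0,0]},{"hand": 0.05,"dp": [0,0,-0.024],"delta_rot": [0,0,0]},{"hand": 0.05,"dp": [0,0,-0.022],"delta_rot": [0,0,0]},{"hand": 0.05,"dp": [0,0,0],"delta_rot": [0,0,0]}]'

```text
t: 3.55
position: [0.6804, 0.0953, 0.1729]
tool_rot: [-0.492, 0.507, 0.494, 0.506]
wrist_force: [0.1, -0.7, -0.3]
opening: 0.585
```

```bash
python3 - <<'E'
from ov import *
from plant import ctrl
P=np.load("P.npy");d=float(np.load("d.npy"))
for n,b in(("side",(230,100,130,110,6)),):
    cv2.imwrite(f"pics/{n}2.png",cams.grab_frame(n)[:,:,::-1])
    draw(f"pics/{n}2.png",n,*b,P,f"pics/{n}2c.png")
o=ctrl.get_obs();print(o["position"],o["wrist_force"])
E
```

```text
[0.68117181 0.09496857 0.17434839] [0.11558886 0.09947805 0.72765197]
```

View pics/side2c.png

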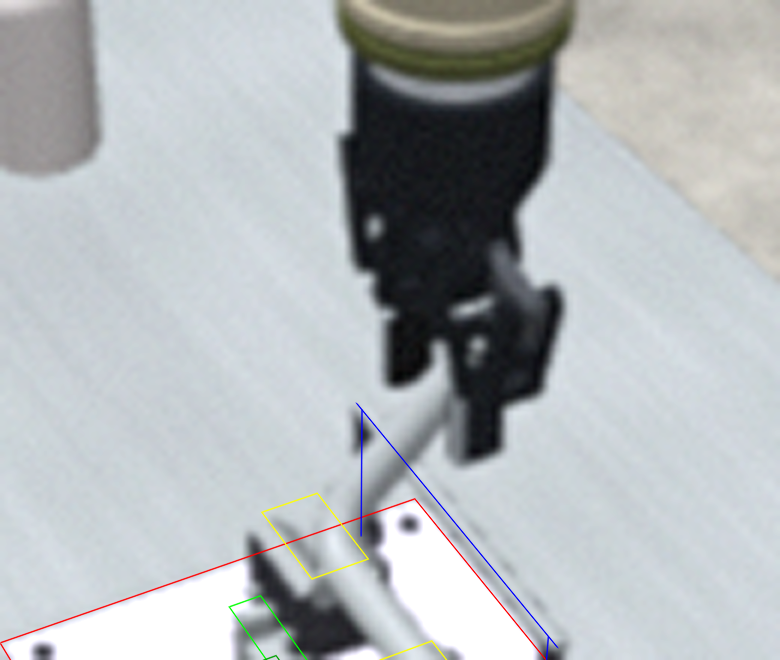

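servo_tool --moves '[{"hand": 0.01,"dp": [0,0,-0.002],"delta_rot": [0,0,0]},{"hand": 0.01,"dp": [0,0,0],"delta_rot": [0,0,0]},{"hand": 0.01,"dp": [0,0,0],"delta_rot": [0,0,0]},{"hand": 0.01,"dp": [0,0,0],"delta_rot": [0,0,0]}]' --force 20

```text
t: 4.1
position: [0.6821, 0.0938, 0.1727]
tool_rot: [-0.493, 0.507, 0.493, 0.508]
wrist_force: [0.8, 2.3, 4.5]
opening: 0.229
```

servo_tool --moves '[{"hand": 0.01,"dp": [-0.0002,-0.008,0],"delta_rot": [0,0,0]},{"hand": 0.01,"dp": [-0.0002,-0.008,0],"delta_rot": [0,0,0]},{"hand": 0.01,"dp": [-0.0002,-0.008,0],"delta_rot": [0,0,0]},{"hand": 0.01,"dp": [-0.0003,-0.008,0],"delta_rot": [0,0,0]},{"hand": 0.01,"dp": [-0.0002,-0.006,0],"delta_rot": [0,0,0]},{"hand": 0.01,"dp": [0,0,0],"delta_rot": [0,0,0]}]'

```text
t: 4.85
position: [0.681, 0.0534, 0.1726]
tool_rot: [-0.493, 0.508, 0.492, 0.508]
wrist_force: [0.5, -0.8, 6.1]
opening: 0.227
```

servo_tool --moves '[{"hand": 0.01,"dp": [-0.0001,-0.002,0],"delta_rot": [0,0,0]},{"hand": 0.01,"dp": [0,-0.002,0],"delta_rot": [0,0,0]},{"hand": 0.01,"dp": [0,0,0],"delta_rot": [0,0,0]}]'

```text
t: 5.22
position: [0.681, 0.0502, 0.1727]
tool_rot: [-0.493, 0.507, 0.492, 0.508]
wrist_force: [1.1, 1.1, 5.6]
opening: 0.225
```

servo_tool --moves '[{"hand": 0.01,"dp": [-0.0001,-0.002,0],"delta_rot": [0,0,0]},{"hand": 0.01,"dp": [0,0,0],"delta_rot": [0,0,0]}]'

```text
t: 5.48
position: [0.6809, 0.0483, 0.1727]
tool_rot: [-0.493, 0.507, 0.492, 0.508]
wrist_force: [1.7, 0.8, 6.1]
opening: 0.218
```

servo_tool --moves '[{"hand": 0.01,"dp": [-0.0001,-0.002,0],"delta_rot": [0,0,0]},{"hand": 0.01,"dp": [0,0,0],"delta_rot": [0,0,0]}]'

```text
t: 5.72
position: [0.6809, 0.0468, 0.1728]
tool_rot: [-0.493, 0.507, 0.492, 0.508]
wrist_force: [1.5, 2.6, 5.6]
opening: 0.224
```

servo_tool --moves '[{"hand": 0.01,"dp": [0,-0.002,0],"delta_rot": [0,0,0]},{"hand": 0.01,"dp": [0,0,0],"delta_rot": [0,0,0]}]'

```text
t: 5.98
position: [0.6809, 0.0465, 0.1728]
tool_rot: [-0.493, 0.506, 0.493, 0.508]
wrist_force: [2.1, 5.8, 6.7]
opening: 0.224
```

servo_tool --moves '[{"hand": 0.01,"dp": [0,-0.002,0],"delta_rot": [0,0,0]},{"hand": 0.01,"dp": [0,0,0],"delta_rot": [0,0,0]}]'

```text
t: 6.22
position: [0.6809, 0.0462, 0.1728]
tool_rot: [-0.493, 0.505, 0.494, 0.508]
wrist_force: [2.3, 11.0, 5.7]
opening: 0.224
```

servo_tool --moves '[{"hand": 0.01,"dp": [0,0,0],"delta_rot": [0,0,0]},{"hand": 0.01,"dp": [0,0,0],"delta_rot": [0,0,0]},{"hand": 0.01,"dp": [0,0.001,0],"delta_rot": [0,0,0]},{"hand": 0.01,"dp": [0,0,0],"delta_rot": [0,0,0]}]'

```text
t: 6.72
position: [0.6809, 0.0463, 0.1728]
tool_rot: [-0.493, 0.506, 0.493, 0.508]
wrist_force: [1.4, 8.6, 6.8]
opening: 0.226
```

```bash
python3 - <<'E'
from ov import *
from plant import ctrl
P=np.load("P.npy")
for n,b in(("side",(250,150,130,115,6)),("top",(225,140,130,80,6))):
    cv2.imwrite(f"pics/{n}3.png",cams.grab_frame(n)[:,:,::-1])
    im=cv2.imread(f"pics/{n}3.png");x,y,w,h,k=b
    cv2.imwrite(f"pics/{n}3c.png",cv2.resize(im[y:y+h,x:x+w],None,fx=k,fy=k,interpolation=cv2.INTER_CUBIC))
o=ctrl.get_obs();print(o["position"],o["wrist_force"],o["moment"])
E
```

```text
[0.68090008 0.04636421 0.17283396] [1.60422914 8.40390437 6.51476905] [ 1.67640596 -0.31705254  0.00462285]
```

View pics/side3c.png

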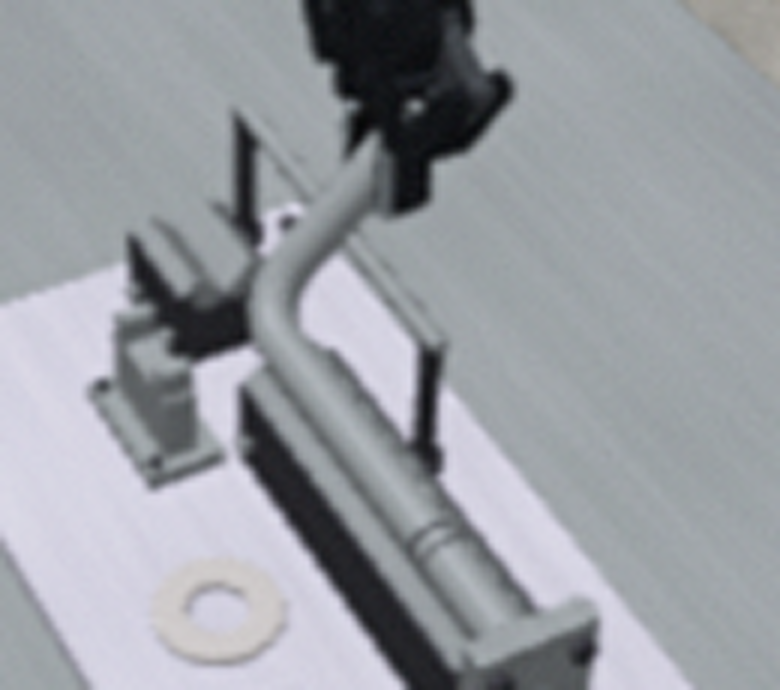

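View pics/top3c.png

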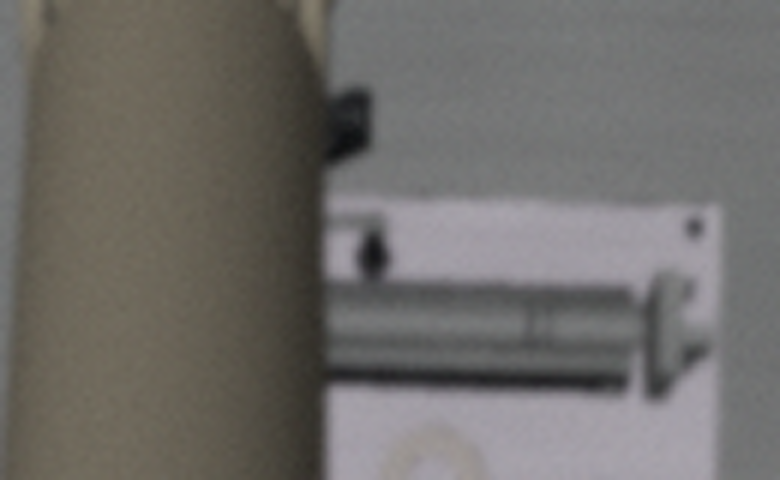

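```bash
python3 - <<'E'
import numpy as np
a=-.0293
th=np.radians(np.arange(45.3,-91,-7.5)); th=np.r_[th,np.radians(-90)]
r=np.linspace(.081,.0795,len(th))
x=r*np.sin(th);z=r*np.cos(th)
dx=np.diff(x);dz=np.diff(z)
for i in range(len(dx)): print(round(np.degrees(th[i+1]),1),[round(dx[i]*np.cos(a),4),round(dx[i]*np.sin(a),4),round(dz[i],4)])
E
```

```text
37.8 [np.float64(-0.008), np.float64(0.0002), np.float64(0.007)]
30.3 [np.float64(-0.0088), np.float64(0.0003), np.float64(0.0059)]
22.8 [np.float64(-0.0095), np.float64(0.0003), np.float64(0.0047)]
15.3 [np.float64(-0.01), np.float64(0.0003), np.float64(0.0034)]
7.8 [np.float64(-0.0103), np.float64(0.0003), np.float64(0.002)]
0.3 [np.float64(-0.0105), np.float64(0.0003), np.float64(0.0007)]
-7.2 [np.float64(-0.0105), np.float64(0.0003), np.float64(-0.0007)]
-14.7 [np.float64(-0.0103), np.float64(0.0003), np.float64(-0.0021)]
-22.2 [np.float64(-0.0099), np.float64(0.0003), np.float64(-0.0034)]
-29.7 [np.float64(-0.0094), np.float64(0.0003), np.float64(-0.0047)]
-37.2 [np.float64(-0.0087), np.float64(0.0003), np.float64(-0.0058)]
-44.7 [np.float64(-0.0079), np.float64(0.0002), np.float64(-0.0069)]
-52.2 [np.float64(-0.0069), np.float64(0.0002), np.float64(-0.0079)]
-59.7 [np.float64(-0.0058), np.float64(0.0002), np.float64(-0.0087)]
-67.2 [np.float64(-0.0046), np.float64(0.0001), np.float64(-0.0094)]
-74.7 [np.float64(-0.0033), np.float64(0.0001), np.float64(-0.0099)]
-82.2 [np.float64(-0.002), np.float64(0.0001), np.float64(-0.0102)]
-89.7 [np.float64(-0.0007), np.float64(0.0), np.float64(-0.0104)]
-90.0 [np.float64(0.0001), np.float64(-0.0), np.float64(-0.0004)]
```

servo_tool --moves '[{"hand": 0.01,"dp": [-0.004,0.0001,0.0035],"delta_rot": [0,0,0]},{"hand": 0.01,"dp": [-0.004,0.0001,0.0035],"delta_rot": [0,0,0]},{"hand": 0.01,"dp": [-0.0044,0.0001,0.003],"delta_rot": [0,0,0]},{"hand": 0.01,"dp": [-0.0044,0.0001,0.0029],"delta_rot": [0,0,0]},{"hand": 0.01,"dp": [0,0,0],"delta_rot": [0,0,0]}]'

```text
t: 7.45
position: [0.6638, 0.0465, 0.1854]
tool_rot: [-0.493, 0.506, 0.493, 0.508]
wrist_force: [2.9, 8.6, 2.4]
opening: 0.226
```

servo_tool --moves '[{"hand": 0.01,"dp": [-0.0048,0.0001,0.0024],"delta_rot": [0,0,0]},{"hand": 0.01,"dp": [-0.0048,0.0001,0.0023],"delta_rot": [0,0,0]},{"hand": 0.01,"dp": [-0.005,0.0001,0.0017],"delta_rot": [0,0,0]},{"hand": 0.01,"dp": [-0.005,0.0002,0.0017],"delta_rot": [0,0,0]},{"hand": 0.01,"dp": [-0.0051,0.0001,0.001],"delta_rot": [0,0,0]},{"hand": 0.01,"dp": [-0.0052,0.0002,0.001],"delta_rot": [0,0,0]},{"hand": 0.01,"dp": [0,0,0],"delta_rot": [0,0,0]}]'

```text
t: 8.32
position: [0.6337, 0.0466, 0.1953]
tool_rot: [-0.492, 0.506, 0.493, 0.508]
wrist_force: [2.7, 5.2, 2.0]
opening: 0.224
```

servo_tool --moves '[{"hand": 0.01,"dp": [-0.0052,0.0001,0.0003],"delta_rot": [0,0,0]},{"hand": 0.01,"dp": [-0.0053,0.0001,0.0003],"delta_rot": [0,0,0]},{"hand": 0.01,"dp": [-0.0052,0.0001,-0.0004],"delta_rot": [0,0,0]},{"hand": 0.01,"dp": [-0.0052,0.0001,-0.0004],"delta_rot": [0,0,0]},{"hand": 0.01,"dp": [-0.0052,0.0001,-0.001],"delta_rot": [0,0,0]},{"hand": 0.01,"dp": [-0.0051,0.0001,-0.001],"delta_rot": [0,0,0]},{"hand": 0.01,"dp": [0,0,0],"delta_rot": [0,0,0]}]'

```text
t: 9.2
position: [0.602, 0.0475, 0.1926]
tool_rot: [-0.492, 0.506, 0.493, 0.508]
wrist_force: [0.2, 7.0, 0.3]
opening: 0.225
```

```bash
python3 - <<'E'
import cv2
from plant import ctrl,cams
for n,b in(("side",(250,150,130,115,6)),("top",(225,140,130,80,6))):
    im=cams.grab_frame(n)[:,:,::-1];x,y,w,h,k=b
    cv2.imwrite(f"pics/{n}4c.png",cv2.resize(im[y:y+h,x:x+w],None,fx=k,fy=k,interpolation=cv2.INTER_CUBIC))
o=ctrl.get_obs();print(o["position"],o["wrist_force"],o["moment"])
E
```

```text
[0.60218586 0.04754816 0.19258511] [-0.14424653  7.54892853  0.08848999] [ 1.723889   -0.24249021  0.14682572]
```

View pics/side4c.png

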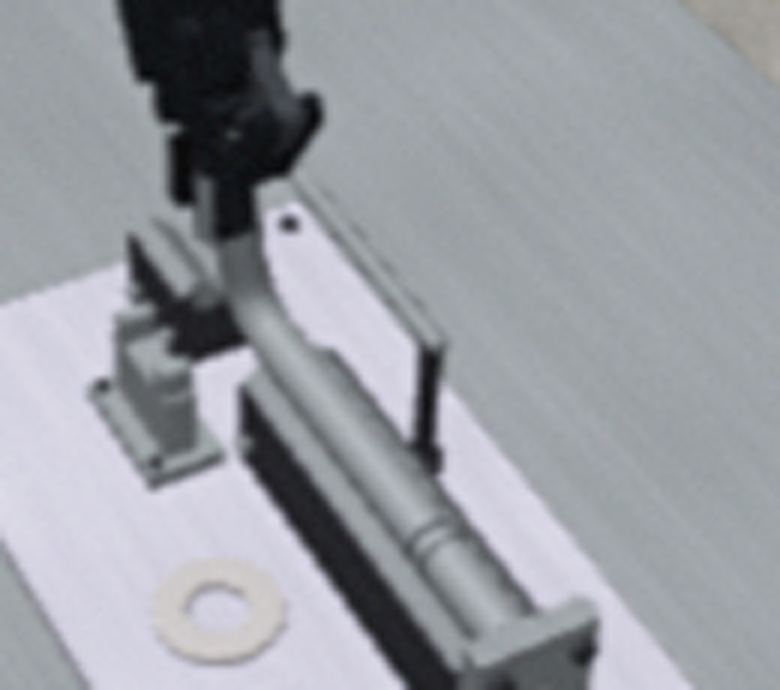

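View pics/top4c.png

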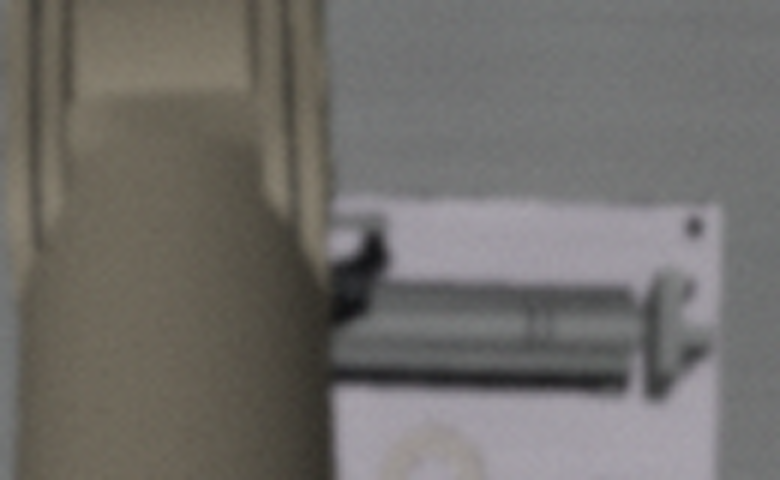

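servo_tool --moves '[{"hand": 0.01,"dp": [-0.005,0.0001,-0.0017],"delta_rot": [0,0,0]},{"hand": 0.01,"dp": [-0.005,0.0001,-0.0018],"delta_rot": [0,0,0]},{"hand": 0.01,"dp": [-0.0047,0.0002,-0.0023],"delta_rot": [0,0,0]},{"hand": 0.01,"dp": [-0.0047,0.0001,-0.0024],"delta_rot": [0,0,0]},{"hand": 0.01,"dp": [-0.0044,0.0001,-0.0029],"delta_rot": [0,0,0]},{"hand": 0.01,"dp": [-0.0043,0.0002,-0.003],"delta_rot": [0,0,0]},{"hand": 0.01,"dp": [0,0,0],"delta_rot": [0,0,0]}]'

```text
t: 10.18
position: [0.5736, 0.0486, 0.1783]
tool_rot: [-0.492, 0.507, 0.494, 0.507]
wrist_force: [-1.3, 8.0, 1.1]
opening: 0.226
```

servo_tool --moves '[{"hand": 0.01,"dp": [-0.004,0.0001,-0.0034],"delta_rot": [0,0,0]},{"hand": 0.01,"dp": [-0.004,0.0001,-0.0035],"delta_rot": [0,0,0]},{"hand": 0.01,"dp": [-0.0034,0.0001,-0.004],"delta_rot": [0,0,0]},{"hand": 0.01,"dp": [-0.0034,0.0001,-0.004],"delta_rot": [0,0,0]},{"hand": 0.01,"dp": [-0.0029,0.0001,-0.0044],"delta_rot": [0,0,0]},{"hand": 0.01,"dp": [-0.0028,0.0001,-0.0044],"delta_rot": [0,0,0]},{"hand": 0.01,"dp": [0,0,0],"delta_rot": [0,0,0]}]'

```text
t: 11.05
position: [0.5529, 0.0495, 0.1544]
tool_rot: [-0.492, 0.507, 0.494, 0.507]
wrist_force: [-1.9, 10.9, 1.6]
opening: 0.226
```

servo_tool --moves '[{"hand": 0.01,"dp": [-0.0023,0.0002,-0.0047],"delta_rot": [0,0,0]},{"hand": 0.01,"dp": [-0.0022,0.0002,-0.0047],"delta_rot": [0,0,0]},{"hand": 0.01,"dp": [-0.0016,0.0002,-0.005],"delta_rot": [0,0,0]},{"hand": 0.01,"dp": [-0.0015,0.0002,-0.005],"delta_rot": [0,0,0]},{"hand": 0.01,"dp": [-0.0009,0.0002,-0.0051],"delta_rot": [0,0,0]},{"hand": 0.01,"dp": [-0.0008,0.0001,-0.0051],"delta_rot": [0,0,0]},{"hand": 0.01,"dp": [0,0,0],"delta_rot": [0,0,0]}]'

```text
t: 11.92
position: [0.5435, 0.0502, 0.1246]
tool_rot: [-0.492, 0.507, 0.494, 0.507]
wrist_force: [-2.1, 8.6, 0.9]
opening: 0.226
```

```bash
python3 - <<'E'
import cv2
from plant import ctrl,cams
for n,b in(("side",(220,150,130,115,6)),):
    im=cams.grab_frame(n)[:,:,::-1];x,y,w,h,k=b
    cv2.imwrite(f"pics/{n}5c.png",cv2.resize(im[y:y+h,x:x+w],None,fx=k,fy=k,interpolation=cv2.INTER_CUBIC))
o=ctrl.get_obs();print(o["position"],o["wrist_force"],o["moment"])
E
```

```text
[0.54356642 0.05018954 0.12470199] [-2.45813052  9.08530869  1.63284773] [ 1.71510237  0.33177598 -0.0215132 ]
```

View pics/side5c.png

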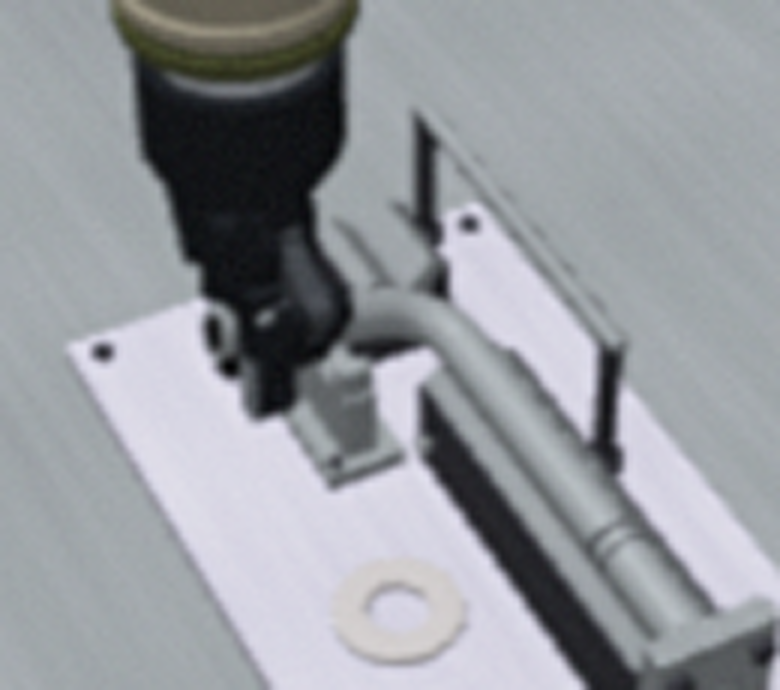

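servo_tool --moves '[{"hand": 0.01,"dp": [-0.0003,0,-0.003],"delta_rot": [0,0,0]},{"hand": 0.01,"dp": [-0.0001,0,-0.003],"delta_rot": [0,0,0]},{"hand": 0.01,"dp": [0,0,-0.002],"delta_rot": [0,0,0]},{"hand": 0.01,"dp": [0,0,0],"delta_rot": [0,0,0]}]'

```text
t: 12.48
position: [0.5432, 0.0502, 0.1168]
tool_rot: [-0.492, 0.507, 0.494, 0.507]
wrist_force: [-2.7, 8.7, 1.1]
opening: 0.223
```

servo_tool --moves '[{"hand": 0.01,"dp": [0,0,-0.0015],"delta_rot": [0,0,0]},{"hand": 0.01,"dp": [0,0,0],"delta_rot": [0,0,0]}]'

```text
t: 12.72
position: [0.5432, 0.0502, 0.1153]
tool_rot: [-0.492, 0.507, 0.494, 0.507]
wrist_force: [-2.1, 9.3, 1.7]
opening: 0.225
```

servo_tool --moves '[{"hand": 0.01,"dp": [0,0,-0.0015],"delta_rot": [0,0,0]},{"hand": 0.01,"dp": [0,0,0],"delta_rot": [0,0,0]}]'

```text
t: 12.98
position: [0.5432, 0.0501, 0.1139]
tool_rot: [-0.492, 0.507, 0.494, 0.507]
wrist_force: [-2.1, 8.2, 1.2]
opening: 0.222
```

servo_tool --moves '[{"hand": 0.01,"dp": [0,0,-0.0015],"delta_rot": [0,0,0]},{"hand": 0.01,"dp": [0,0,0],"delta_rot": [0,0,0]}]'

```text
t: 13.22
position: [0.5433, 0.0501, 0.1124]
tool_rot: [-0.492, 0.507, 0.494, 0.507]
wrist_force: [-2.0, 8.3, 1.4]
opening: 0.226
```

servo_tool --moves '[{"hand": 0.01,"dp": [0,0,-0.002],"delta_rot": [0,0,0]},{"hand": 0.01,"dp": [0,0,0],"delta_rot": [0,0,0]}]'

```text
t: 13.48
position: [0.5434, 0.05, 0.1104]
tool_rot: [-0.492, 0.507, 0.494, 0.507]
wrist_force: [-1.4, 8.2, 0.9]
opening: 0.228
```

```bash
python3 - <<'E'
import cv2
from plant import ctrl,cams
for n,b in(("side",(250,160,80,70,10)),):
    im=cams.grab_frame(n)[:,:,::-1];x,y,w,h,k=b
    cv2.imwrite(f"pics/{n}6c.png",cv2.resize(im[y:y+h,x:x+w],(800,600),fx=k,fy=k,interpolation=cv2.INTER_CUBIC))
o=ctrl.get_obs();print(o["position"],o["wrist_force"],o["moment"])
E
```

```text
[0.54338939 0.05002737 0.11040892] [-0.46483247  8.29755567  0.36827347] [1.58669092 0.17401112 0.04759158]
```

View pics/side6c.png

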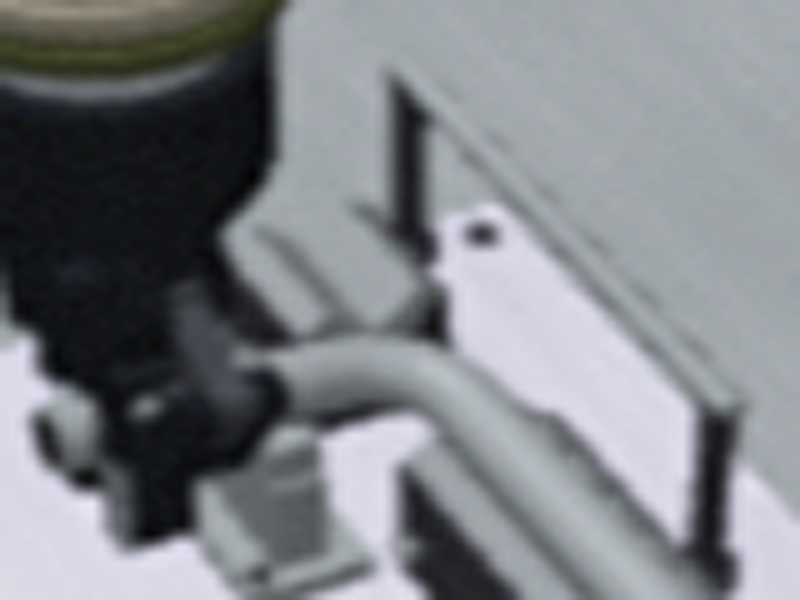

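servo_tool --moves '[{"hand": 0.01,"dp": [0,0,-0.002],"delta_rot": [0,0,0]},{"hand": 0.01,"dp": [0,0,0],"delta_rot": [0,0,0]}]'

```text
t: 13.78
position: [0.5434, 0.05, 0.1084]
tool_rot: [-0.492, 0.507, 0.494, 0.507]
wrist_force: [-1.6, 7.6, 2.2]
opening: 0.229
```

servo_tool --moves '[{"hand": 0.01,"dp": [0,0,-0.002],"delta_rot": [0,0,0]},{"hand": 0.01,"dp": [0,0,0],"delta_rot": [0,0,0]}]'

```text
t: 14.02
position: [0.5435, 0.0499, 0.1065]
tool_rot: [-0.492, 0.507, 0.494, 0.507]
wrist_force: [-0.8, 8.3, 0.5]
opening: 0.227
```

```bash
python3 - <<'E'
from ov import *
from plant import ctrl
P=np.load("P.npy");of=np.load("of.npy")
im=cams.grab_frame("side")[:,:,::-1];cv2.imwrite("pics/side7.png",im)
x0,y0,w,h,k=240,165,110,85,7
c=cv2.resize(im[y0:y0+h,x0:x0+w],None,fx=k,fy=k,interpolation=cv2.INTER_CUBIC)
def dr(pts,col):
    u=((proj("side",fx(P,pts)+of[3:]*1e-3)-[x0,y0])+.5)*k-.5
    cv2.polylines(c,[np.round(u*8).astype(int)],False,col,1,cv2.LINE_AA,3)
for th,col in((-90,(0,0,255)),(-80,(0,255,0))):
    a,b,e=noz(0,np.radians(th));dr([b,a,e],col)
dr([[67,-4,84],[67,162,84]],(255,0,0))
for y in(57,83): dr([[-27,y,65.5],[-13,y,65.5]],(255,0,255))
cv2.imwrite("pics/side7c.png",c)
o=ctrl.get_obs();print(o["position"],o["wrist_force"],o["moment"])
E
```

```text
[0.54356895 0.04991243 0.10650967] [-0.38978195  8.12984408  0.83700913] [1.53127094 0.01745639 0.0700882 ]
```

View pics/side7c.png

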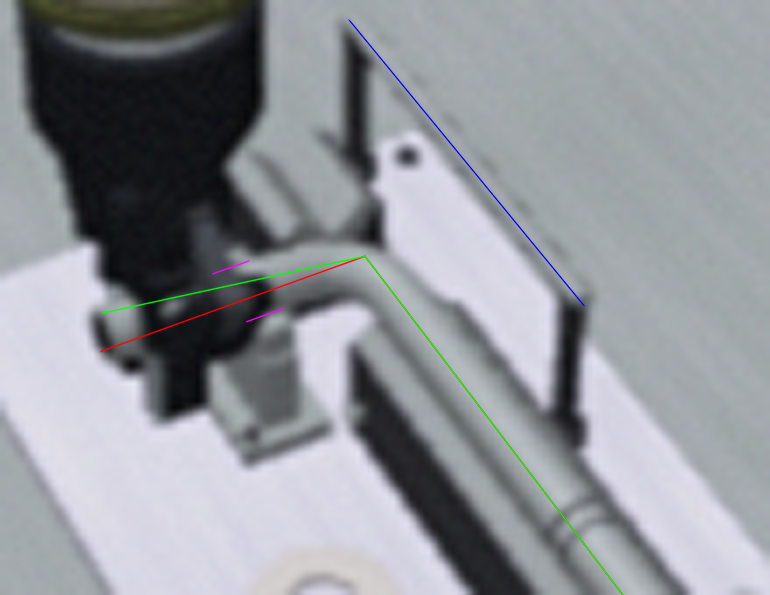

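servo_tool --moves '[{"hand": 0.01,"dp": [0,0,-0.002],"delta_rot": [0,0,0]},{"hand": 0.01,"dp": [0,0,0],"delta_rot": [0,0,0]}]'

```text
t: 14.32
position: [0.5437, 0.0498, 0.1045]
tool_rot: [-0.492, 0.507, 0.493, 0.507]
wrist_force: [-0.3, 8.5, 1.6]
opening: 0.228
```

servo_tool --moves '[{"hand": 0.01,"dp": [0,0,-0.002],"delta_rot": [0,0,0]},{"hand": 0.01,"dp": [0,0,0],"delta_rot": [0,0,0]}]'

```text
t: 14.58
position: [0.5438, 0.0498, 0.1026]
tool_rot: [-0.492, 0.507, 0.493, 0.507]
wrist_force: [-0.7, 7.1, 0.7]
opening: 0.224
```

servo_tool --moves '[{"hand": 0.01,"dp": [0,0,-0.002],"delta_rot": [0,0,0]},{"hand": 0.01,"dp": [0,0,0],"delta_rot": [0,0,0]}]'

```text
t: 14.82
position: [0.5437, 0.0496, 0.1007]
tool_rot: [-0.492, 0.507, 0.493, 0.507]
wrist_force: [-1.3, 6.7, 2.4]
opening: 0.226
```

servo_tool --moves '[{"hand": 0.01,"dp": [0,0,-0.002],"delta_rot": [0,0,0]},{"hand": 0.01,"dp": [0,0,0],"delta_rot": [0,0,0]}]'

```text
t: 15.08
position: [0.5438, 0.0493, 0.0989]
tool_rot: [-0.492, 0.507, 0.493, 0.507]
wrist_force: [-1.2, 5.8, 4.7]
opening: 0.22
```

```bash
cat > look.py <<'E'
import sys
from ov import *
from plant import ctrl
i=sys.argv[1]
P=np.load("P.npy");of=np.load("of.npy")
im=cams.grab_frame("side")[:,:,::-1];cv2.imwrite(f"pics/side{i}.png",im)
x0,y0,w,h,k=240,165,110,85,7
c=cv2.resize(im[y0:y0+h,x0:x0+w],None,fx=k,fy=k,interpolation=cv2.INTER_CUBIC)
def dr(pts,col):
    u=((proj("side",fx(P,pts)+of[3:]*1e-3)-[x0,y0])+.5)*k-.5
    cv2.polylines(c,[np.round(u*8).astype(int)],False,col,1,cv2.LINE_AA,3)
for th,col in((-90,(0,0,255)),(-80,(0,255,0))):
    a,b,e=noz(0,np.radians(th));dr([b,a,e],col)
dr([[67,-4,84],[67,162,84]],(255,0,0))
cv2.imwrite(f"pics/side{i}c.png",c)
o=ctrl.get_obs();print(o["position"],o["wrist_force"],o["moment"])
E
python3 look.py 8
```

```text
[0.5438527  0.04934425 0.09891717] [-1.94790778  5.90780741  4.3998449 ] [1.08934128 0.12182397 0.19592438]
```

View pics/side8c.png

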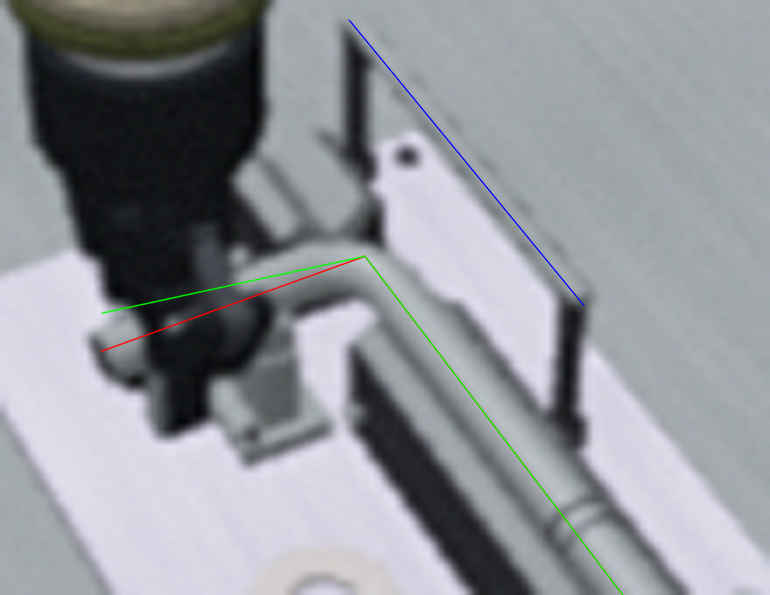

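servo_tool --moves '[{"hand": 0.01,"dp": [0,0,-0.0015],"delta_rot": [0,0,0]},{"hand": 0.01,"dp": [0,0,0],"delta_rot": [0,0,0]}]'

```text
t: 15.38
position: [0.5439, 0.0492, 0.0975]
tool_rot: [-0.492, 0.507, 0.493, 0.507]
wrist_force: [-2.4, 5.0, 5.3]
opening: 0.229
```

servo_tool --moves '[{"hand": 0.01,"dp": [0,0,-0.0015],"delta_rot": [0,0,0]},{"hand": 0.01,"dp": [0,0,0],"delta_rot": [0,0,0]}]'

```text
t: 15.62
position: [0.5439, 0.0489, 0.096]
tool_rot: [-0.492, 0.507, 0.493, 0.507]
wrist_force: [-1.0, 4.4, 4.8]
opening: 0.227
```

```bash
python3 look.py 9; python3 - <<'E'
import cv2
from plant import cams
im=cv2.imread("pics/side9.png");x,y,w,h,k=290,190,80,80,7
cv2.imwrite("pics/s9b.png",cv2.resize(im[y:y+h,x:x+w],None,fx=k,fy=k,interpolation=cv2.INTER_CUBIC))
im=cams.grab_frame("top")[:,:,::-1];x,y,w,h,k=225,140,130,100,6
cv2.imwrite("pics/t9b.png",cv2.resize(im[y:y+h,x:x+w],None,fx=k,fy=k,interpolation=cv2.INTER_CUBIC))
E
```

```text
[0.54389071 0.04896439 0.0959804 ] [-1.21233434  4.2103247   4.9714482 ] [0.91621892 0.2676236  0.25899776]
```

View pics/side9c.png

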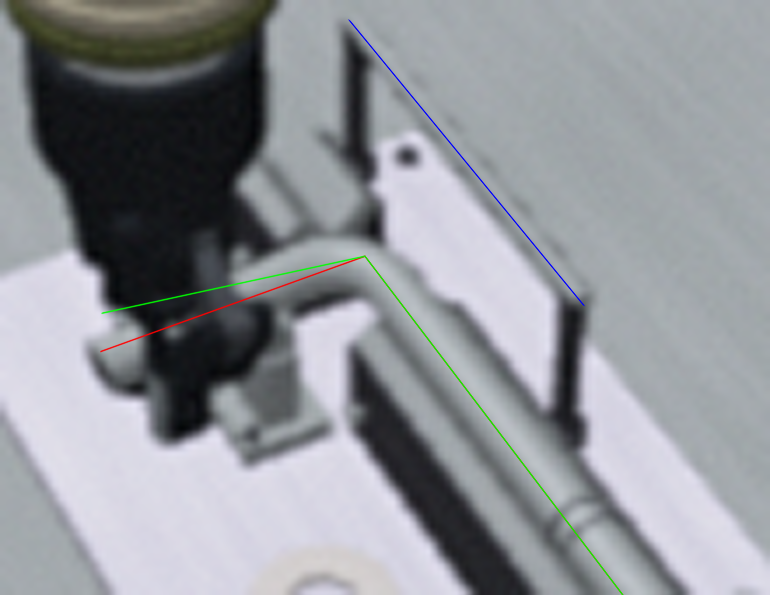

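View pics/s9b.png

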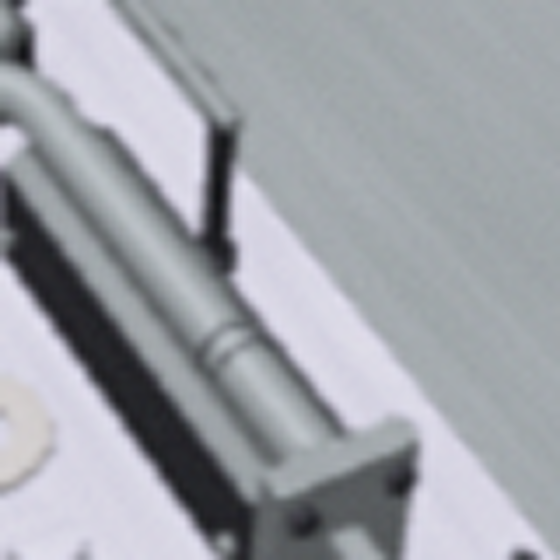

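View pics/t9b.png

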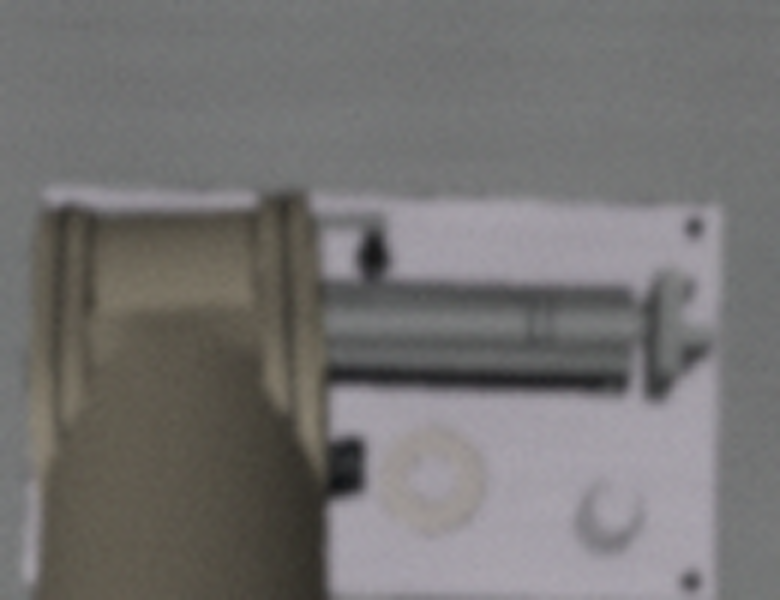

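servo_tool --moves '[{"hand": 0.01,"dp": [0,0.0003,-0.0015],"delta_rot": [0,0,0]},{"hand": 0.01,"dp": [0,0,-0.001],"delta_rot": [0,0,0]},{"hand": 0.01,"dp": [0,0,0],"delta_rot": [0,0,0]}]'

```text
t: 16.1
position: [0.5439, 0.0488, 0.0934]
tool_rot: [-0.492, 0.507, 0.493, 0.507]
wrist_force: [-1.2, 2.3, 5.3]
opening: 0.223
```

```bash
python3 look.py 10; python3 - <<'E'
import cv2,numpy as np
r=[]
for i in("7","8","9","10"):
    im=cv2.imread(f"pics/side{i}.png")[195:230,248:285]
    r.append(cv2.resize(im,None,fx=10,fy=10,interpolation=cv2.INTER_CUBIC))
cv2.imwrite("pics/cmp.png",cv2.resize(np.vstack([np.hstack(r[:2]),np.hstack(r[2:])]),(620,590)))
E
```

```text
[0.54387961 0.04886441 0.09339966] [-1.98927759  2.35290112  5.45875492] [0.51553024 0.29092063 0.22215212]
```

View pics/cmp.png

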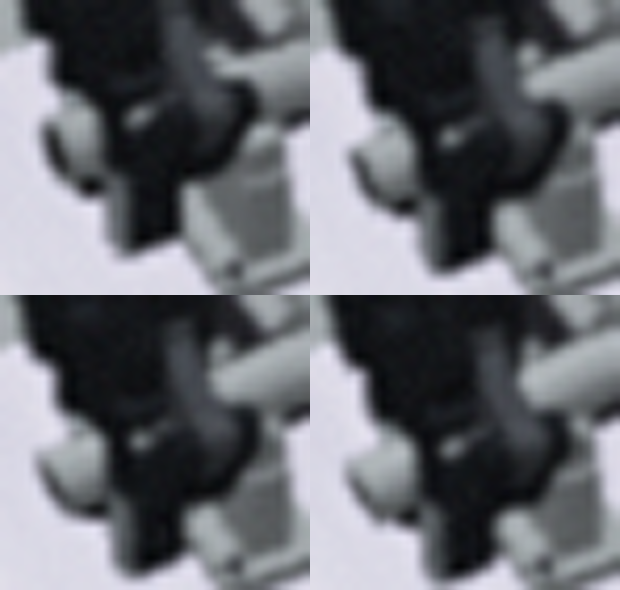

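servo_tool --moves '[{"hand": 0.024,"dp": [0,0,0],"delta_rot": [0,0,0]},{"hand": 0.032,"dp": [0,0,0],"delta_rot": [0,0,0]},{"hand": 0.04,"dp": [0,0,0],"delta_rot": [0,0,0]},{"hand": 0.04,"dp": [0,0,0],"delta_rot": [0,0,0]}]'

```text
t: 16.65
position: [0.544, 0.049, 0.0932]
tool_rot: [-0.493, 0.507, 0.493, 0.507]
wrist_force: [-0.1, 0.9, -0.4]
opening: 0.466
```

```bash
python3 look.py 11
```

```text
[0.54403792 0.04906284 0.09325435] [0.24234582 0.04250349 0.7146469 ] [-0.06772334  0.02725035 -0.00347312]
```

View pics/side11c.png

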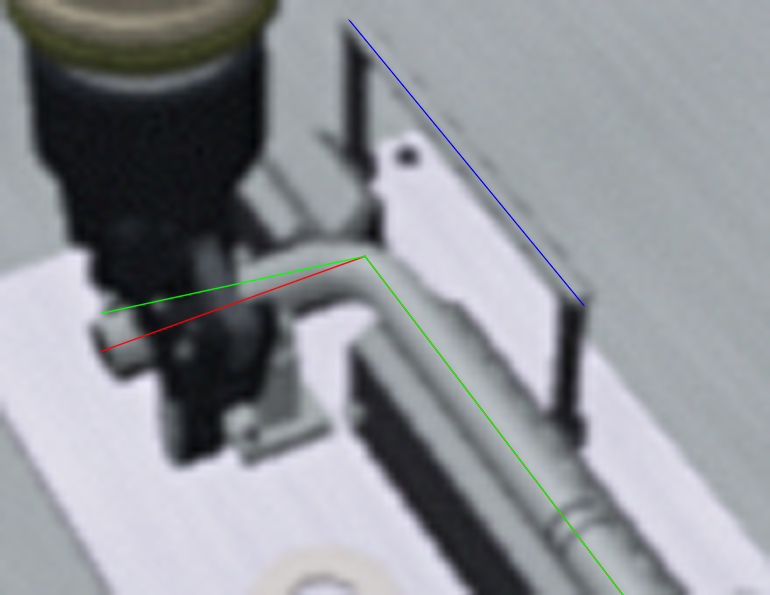

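servo_tool --moves '[{"hand": 0.045,"dp": [0,0,0.005],"delta_rot": [0,0,0]},{"hand": 0.045,"dp": [0,0,0.01],"delta_rot": [0,0,0]},{"hand": 0.045,"dp": [0,0,0.02],"delta_rot": [0,0,0]},{"hand": 0.045,"dp": [0,0,0.03],"delta_rot": [0,0,0]},{"hand": 0.045,"dp": [0,0,0.04],"delta_rot": [0,0,0]},{"hand": 0.045,"dp": [0,0,0.04],"delta_rot": [0,0,0]},{"hand": 0.045,"dp": [-0.02,0.04,0.02],"delta_rot": [0,0,0]},{"hand": 0.045,"dp": [-0.02,0.05,0.01],"delta_rot": [0,0,0]}]'

```text
t: 17.7
position: [0.5042, 0.1392, 0.2707]
tool_rot: [-0.492, 0.507, 0.491, 0.509]
wrist_force: [0.4, 0.8, -0.8]
opening: 0.53
```

servo_tool --moves '[{"hand": 0.045,"dp": [-0.02,0.055,0],"delta_rot": [0,0,0]},{"hand": 0.045,"dp": [-0.02,0.055,0],"delta_rot": [0,0,0]},{"hand": 0.045,"dp": [-0.01,0.055,0],"delta_rot": [0,0,0]},{"hand": 0.045,"dp": [0,0,0],"delta_rot": [0,0,0]}]'

```text
t: 18.2
position: [0.4519, 0.3087, 0.2689]
tool_rot: [-0.494, 0.505, 0.495, 0.506]
wrist_force: [1.0, -0.3, -0.6]
opening: 0.525
```

```bash
python3 look.py 12; python3 - <<'E'
import cv2
from plant import cams
im=cams.grab_frame("top")[:,:,::-1];cv2.imwrite("pics/top12.png",im);x,y,w,h,k=225,140,130,100,6
cv2.imwrite("pics/t12b.png",cv2.resize(im[y:y+h,x:x+w],None,fx=k,fy=k,interpolation=cv2.INTER_CUBIC))
E
```

```text
[0.45325692 0.30576736 0.2688086 ] [ 1.0752741  -1.46218064 -0.52118146] [-0.08047266  0.03373356 -0.0172452 ]
```

View pics/side12c.png

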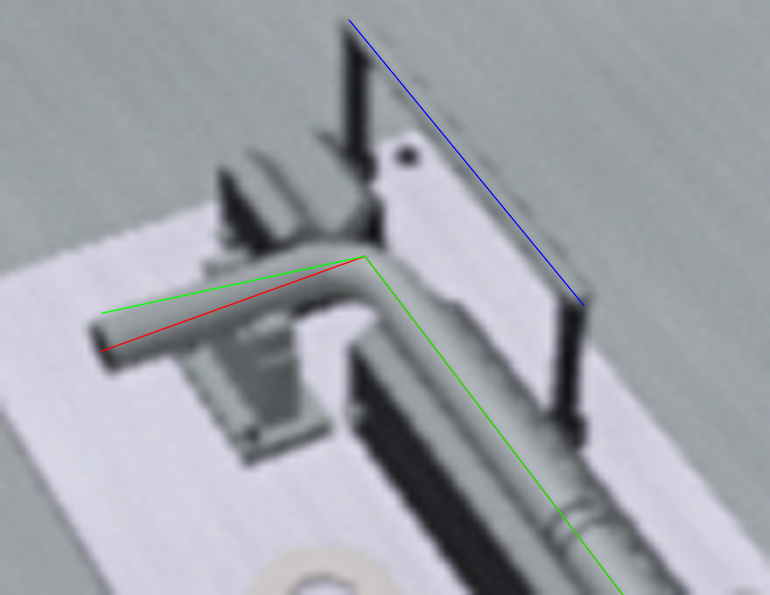

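View pics/t12b.png

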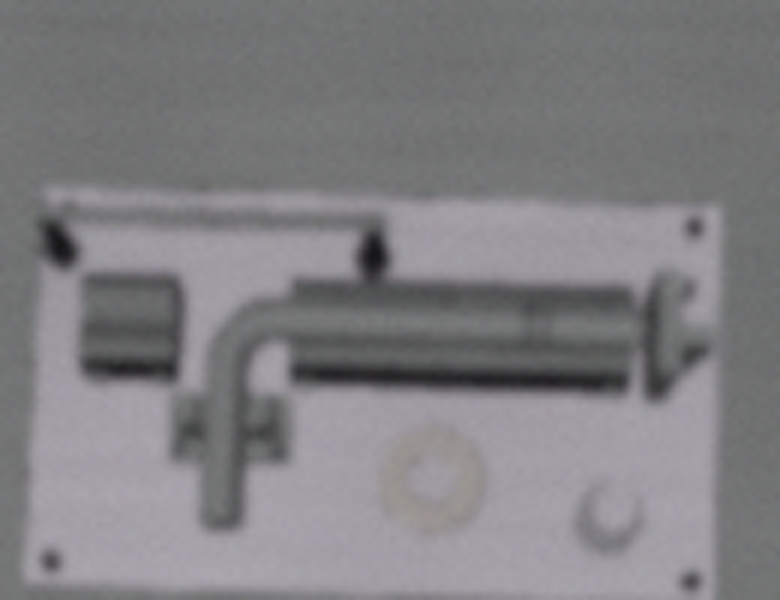

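View pics/side12.png

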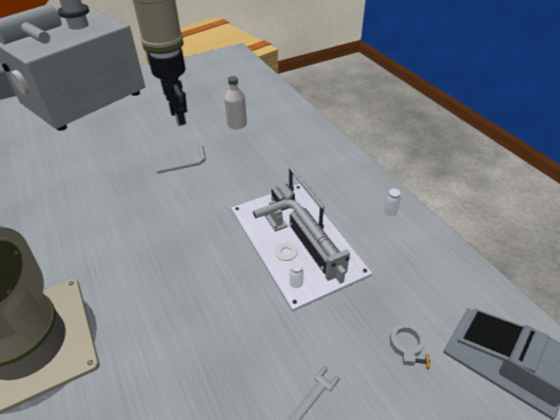

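```bash
python3 - <<'E'
import cv2,numpy as np
from h import *
g=lambda p:cv2.cvtColor(cv2.imread(p),cv2.COLOR_BGR2GRAY).astype(np.float32)
def shift(a,b,box):
    x,y,w,h=box;A=cv2.resize(a[y:y+h,x:x+w],None,fx=8,fy=8,interpolation=cv2.INTER_CUBIC)
    B=cv2.resize(b[y-4:y+h+4,x-4:x+w+4],None,fx=8,fy=8,interpolation=cv2.INTER_CUBIC)
    m=cv2.minMaxLoc(cv2.matchTemplate(B,A,cv2.TM_CCOEFF_NORMED));return np.array(m[3])/8-4,round(m[1],3)
for i in("9","11","12"): print("side",i,shift(g("pics/side3.png"),g(f"pics/side{i}.png"),(314,232,16,14)))
t=g("pics/top3.png");print("top",shift(t,g("pics/top12.png"),(308,187,14,12)))
P=np.load("P.npy");print(proj("side",fx(P,[[25,-60,70],[25,-58,70]])),proj("side",fx(P,[[25,-80,72]])))
x,y,w,h,k=295,205,65,60,10
im=np.hstack([cv2.resize(cv2.imread(f"pics/side{i}.png")[215:260,305:352],None,fx=8,fy=8,interpolation=cv2.INTER_CUBIC) for i in("3","12")])
cv2.imwrite("pics/nose.png",im)
E
```

```text
side 9 (array([-0.125, -0.5  ]), 0.965)
side 11 (array([-0.125, -0.125]), 0.989)
side 12 (array([-0.25, -0.25]), 0.989)
top (array([-0.25,  0.  ]), 0.978)
[[318.71959321 233.97959386]
 [318.25982459 233.37927071]] [[323.44089904 239.46601812]]
```

View pics/nose.png

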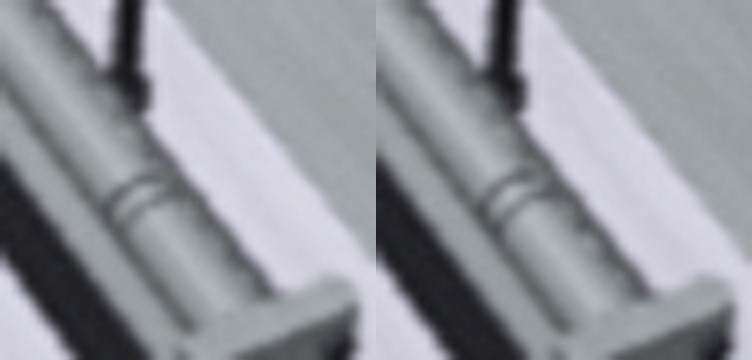

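servo_tool --moves '[{"hand": 0.0,"dp": [0.03,-0.044,0],"delta_rot": [0,0,0]},{"hand": 0.0,"dp": [0.03,-0.044,0],"delta_rot": [0,0,0]},{"hand": 0.0,"dp": [0.03,-0.044,0],"delta_rot": [0,0,0]},{"hand": 0.0,"dp": [0.03,-0.044,0],"delta_rot": [0,0,0]},{"hand": 0.0,"dp": [0.03,-0.044,0],"delta_rot": [0,0,0]},{"hand": 0.0,"dp": [0,0,0],"delta_rot": [0,0,0]}]'

```text
t: 19.05
position: [0.6056, 0.0767, 0.2688]
tool_rot: [-0.491, 0.51, 0.489, 0.509]
wrist_force: [0.5, 0.6, 1.0]
opening: 0.001
```

```bash
python3 -c "
from plant import ctrl
o=ctrl.get_obs();print(o['position'],o['opening'],o['wrist_force'])"
```

```text
[0.60559797 0.07668441 0.26879551] 0.0007455886724785995 [0.46574409 0.58634329 0.95678824]
```

servo_tool --moves '[{"hand": 0.0,"dp": [0,0.008,-0.02],"delta_rot": [0,0,0]},{"hand": 0.0,"dp": [0,0,-0.03],"delta_rot": [0,0,0]},{"hand": 0.0,"dp": [0,0,0],"delta_rot": [0,0,0]},{"hand": 0.0,"dp": [0,0,0],"delta_rot": [0,0,0]}]'

```text
t: 19.55
position: [0.6044, 0.0916, 0.2198]
tool_rot: [-0.493, 0.507, 0.492, 0.508]
wrist_force: [-0.1, -1.3, 0.6]
opening: -0.001
```

Descend 80 mm to TCP z ≈ 0.14, then look.

servo_tool --moves '[{"hand": 0.0,"dp": [0,0,-0.03],"delta_rot": [0,0,0]},{"hand": 0.0,"dp": [0,0,-0.03],"delta_rot": [0,0,0]},{"hand": 0.0,"dp": [0,0,-0.01],"delta_rot": [0,0,0]},{"hand": 0.0,"dp": [0,0,-0.01],"delta_rot": [0,0,0]},{"hand": 0.0,"dp": [0,0,0],"delta_rot": [0,0,0]}]'

```text
t: 20.18
position: [0.6043, 0.0921, 0.1387]
tool_rot: [-0.493, 0.507, 0.493, 0.507]
wrist_force: [-0.8, -0.6, 0.3]
opening: 0.002
```

```bash
python3 look.py 13
```

```text
[0.60449216 0.0921719  0.13916205] [0.7022104  0.38471378 1.11231173] [ 0.01456866 -0.00507787  0.02139164]
```

View pics/side13c.png

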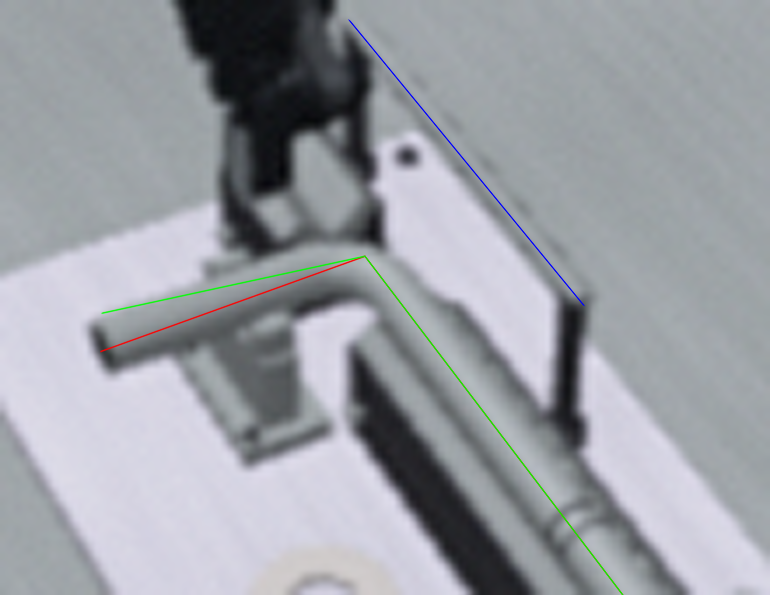

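```bash
python3 - <<'E'
from h import *
of=np.load("of.npy")[3:]*1e-3
for z in(.066,.075,.085,.095):
    for p in([.6045,.078,z],[.6045,.106,z]): print(z,((proj("side",np.array([p])+of)-[240,165]+.5)*7)[0].round())
E
```

```text
0.066 [276. 214.]
0.066 [238. 167.]
0.075 [275. 195.]
0.075 [237. 148.]
0.085 [275. 174.]
0.085 [237. 127.]
0.095 [275. 152.]
0.095 [236. 105.]
```

servo_tool --moves '[{"hand": 0.0,"dp": [-0.002,-0.002,-0.002],"delta_rot": [0,0,0]},{"hand": 0.0,"dp": [0,-0.002,-0.002],"delta_rot": [0,0,0]},{"hand": 0.0,"dp": [0,-0.002,-0.002],"delta_rot": [0,0,0]},{"hand": 0.0,"dp": [0,0,0],"delta_rot": [0,0,0]}]'

```text
t: 20.72
position: [0.602, 0.0859, 0.1323]
tool_rot: [-0.493, 0.507, 0.493, 0.507]
wrist_force: [0.1, 0.2, -0.3]
opening: -0.002
```

```bash
python3 look.py 14
```

```text
[0.60208056 0.08602246 0.13231943] [1.17562232 0.64772578 0.73738559] [-0.01397     0.00034141 -0.01506161]
```

View pics/side14c.png

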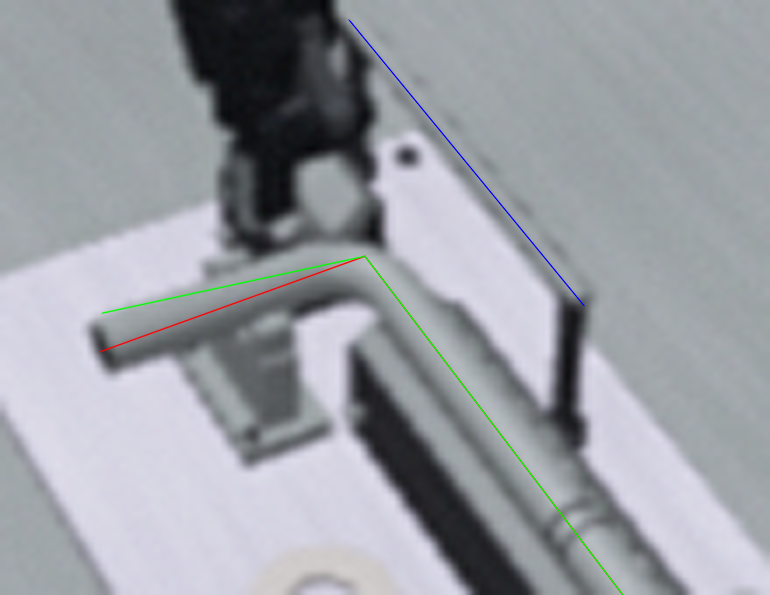

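servo_tool --moves '[{"hand": 0.0,"dp": [0,-0.002,0],"delta_rot": [0,0,0]},{"hand": 0.0,"dp": [0,-0.002,0],"delta_rot": [0,0,0]},{"hand": 0.0,"dp": [0,-0.002,0],"delta_rot": [0,0,0]},{"hand": 0.0,"dp": [0,-0.001,0],"delta_rot": [0,0,0]},{"hand": 0.0,"dp": [0,0,0],"delta_rot": [0,0,0]}]'

```text
t: 21.4
position: [0.6021, 0.079, 0.1324]
tool_rot: [-0.493, 0.507, 0.493, 0.507]
wrist_force: [-1.3, 0.8, 1.4]
opening: -0.005
```

servo_tool --moves '[{"hand": 0.0,"dp": [0,-0.0015,0],"delta_rot": [0,0,0]},{"hand": 0.0,"dp": [0,0,0],"delta_rot": [0,0,0]}]'

```text
t: 21.65
position: [0.602, 0.0776, 0.1323]
tool_rot: [-0.493, 0.507, 0.493, 0.507]
wrist_force: [-1.1, 0.2, 1.6]
opening: -0.0
```

servo_tool --moves '[{"hand": 0.0,"dp": [0,-0.0015,0],"delta_rot": [0,0,0]},{"hand": 0.0,"dp": [0,0,0],"delta_rot": [0,0,0]}]'

```text
t: 21.9
position: [0.6021, 0.076, 0.1324]
tool_rot: [-0.493, 0.507, 0.493, 0.507]
wrist_force: [-1.2, -0.1, 1.3]
opening: 0.001
```

servo_tool --moves '[{"hand": 0.0,"dp": [0,-0.0015,0],"delta_rot": [0,0,0]},{"hand": 0.0,"dp": [0,0,0],"delta_rot": [0,0,0]}]'

```text
t: 22.15
position: [0.6021, 0.0745, 0.1323]
tool_rot: [-0.493, 0.507, 0.493, 0.507]
wrist_force: [-2.2, 1.1, 1.7]
opening: -0.001
```

servo_tool --moves '[{"hand": 0.0,"dp": [0,-0.0015,0],"delta_rot": [0,0,0]},{"hand": 0.0,"dp": [0,0,0],"delta_rot": [0,0,0]}]'

```text
t: 22.4
position: [0.6021, 0.073, 0.1323]
tool_rot: [-0.493, 0.507, 0.493, 0.507]
wrist_force: [-1.7, 0.3, 1.7]
opening: 0.005
```

```bash
python3 look.py 15
```

```text
[0.60208634 0.07295087 0.13233577] [-2.01250393  0.80500718  2.25093453] [0.07237807 0.31420142 0.02161902]
```

View pics/side15c.png

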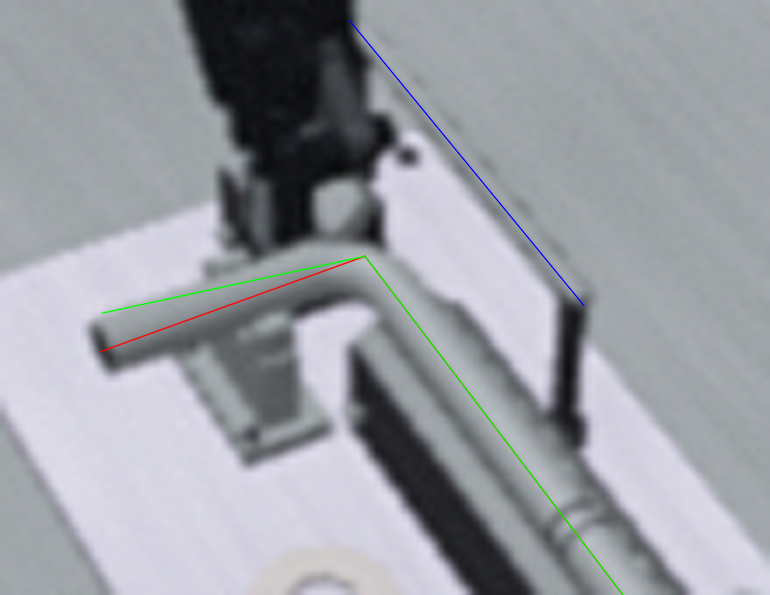

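servo_tool --moves '[{"hand": 0.0,"dp": [0,-0.0015,0],"delta_rot": [0,0,0]},{"hand": 0.0,"dp": [0,0,0],"delta_rot": [0,0,0]}]'

```text
t: 22.7
position: [0.6021, 0.0714, 0.1323]
tool_rot: [-0.493, 0.507, 0.493, 0.507]
wrist_force: [-2.0, 1.5, 1.4]
opening: 0.001
```

servo_tool --moves '[{"hand": 0.0,"dp": [0,-0.0015,0],"delta_rot": [0,0,0]},{"hand": 0.0,"dp": [0,0,0],"delta_rot": [0,0,0]}]'

```text
t: 22.95
position: [0.6022, 0.07, 0.1323]
tool_rot: [-0.493, 0.507, 0.493, 0.507]
wrist_force: [-0.0, -0.0, 0.3]
opening: 0.0
```

servo_tool --moves '[{"hand": 0.0,"dp": [0,-0.0015,0],"delta_rot": [0,0,0]},{"hand": 0.0,"dp": [0,0,0],"delta_rot": [0,0,0]}]'

```text
t: 23.2
position: [0.6021, 0.0694, 0.1324]
tool_rot: [-0.493, 0.507, 0.493, 0.507]
wrist_force: [-0.9, 4.2, 0.6]
opening: -0.001
```

servo_tool --moves '[{"hand": 0.0,"dp": [0,-0.0015,0],"delta_rot": [0,0,0]},{"hand": 0.0,"dp": [0,0,0],"delta_rot": [0,0,0]}]'

```text
t: 23.45
position: [0.6022, 0.0689, 0.1325]
tool_rot: [-0.493, 0.506, 0.493, 0.508]
wrist_force: [-0.7, 7.5, 0.9]
opening: 0.003
```

servo_tool --moves '[{"hand": 0.0,"dp": [0,0,0],"delta_rot": [0,0,0]},{"hand": 0.0,"dp": [0,0.003,0],"delta_rot": [0,0,0]},{"hand": 0.0,"dp": [0,0.004,0],"delta_rot": [0,0,0]},{"hand": 0.0,"dp": [0,0.002,0.02],"delta_rot": [0,0,0]},{"hand": 0.0,"dp": [0,0,0.04],"delta_rot": [0,0,0]},{"hand": 0.0,"dp": [0,0,0.04],"delta_rot": [0,0,0]},{"hand": 0.0,"dp": [-0.02,0.04,0.02],"delta_rot": [0,0,0]},{"hand": 0.0,"dp": [-0.02,0.05,0.01],"delta_rot": [0,0,0]}]'

```text
t: 24.45
position: [0.5626, 0.1658, 0.2655]
tool_rot: [-0.492, 0.507, 0.491, 0.509]
wrist_force: [0.7, 1.9, -0.4]
opening: 0.0
```

servo_tool --moves '[{"hand": 0.0,"dp": [-0.03,0.05,0],"delta_rot": [0,0,0]},{"hand": 0.0,"dp": [-0.03,0.05,0],"delta_rot": [0,0,0]},{"hand": 0.0,"dp": [-0.02,0.05,0],"delta_rot": [0,0,0]},{"hand": 0.0,"dp": [0,0,0],"delta_rot": [0,0,0]},{"hand": 0.0,"dp": [0,0,0],"delta_rot": [0,0,0]}]'

```text
t: 25.08
position: [0.4827, 0.3154, 0.2633]
tool_rot: [-0.493, 0.507, 0.492, 0.508]
wrist_force: [0.5, -0.1, 0.9]
opening: 0.0
```

```bash
python3 look.py 16; python3 - <<'E'
import cv2,numpy as np
from plant import cams
im=cams.grab_frame("top")[:,:,::-1];cv2.imwrite("pics/top16.png",im);x,y,w,h,k=225,140,130,100,6
cv2.imwrite("pics/t16b.png",cv2.resize(im[y:y+h,x:x+w],None,fx=k,fy=k,interpolation=cv2.INTER_CUBIC))
g=lambda p:cv2.cvtColor(cv2.imread(p),cv2.COLOR_BGR2GRAY).astype(np.float32)
def shift(a,b,box):
    x,y,w,h=box;A=cv2.resize(a[y:y+h,x:x+w],None,fx=8,fy=8,interpolation=cv2.INTER_CUBIC)
    B=cv2.resize(b[y-4:y+h+4,x-4:x+w+4],None,fx=8,fy=8,interpolation=cv2.INTER_CUBIC)
    m=cv2.minMaxLoc(cv2.matchTemplate(B,A,cv2.TM_CCOEFF_NORMED));return np.array(m[3])/8-4,round(m[1],3)
for a in("3","12"):
  print(shift(g(f"pics/side{a}.png"),g("pics/side16.png"),(314,232,16,14)),shift(g(f"pics/top{a}.png"),g("pics/top16.png"),(308,187,14,12)))
E
```

```text
[0.48303868 0.31476539 0.26311914] [-0.99519037 -0.76400568 -0.1518388 ] [-0.00044997  0.06175427  0.00726157]
(array([-0.125, -0.125]), 0.991) (array([-0.125,  0.   ]), 0.978)
(array([0.125, 0.125]), 0.991) (array([0.125, 0.   ]), 0.982)
```

View pics/side16c.png

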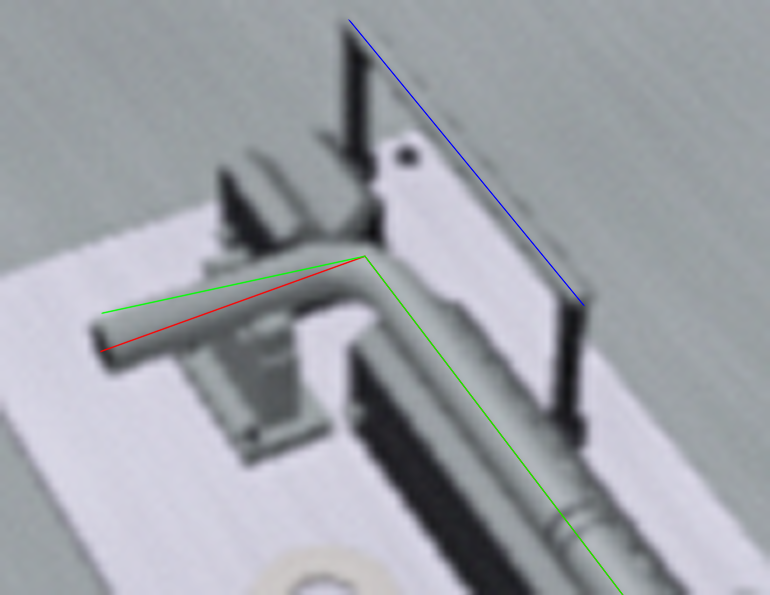

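View pics/t16b.png

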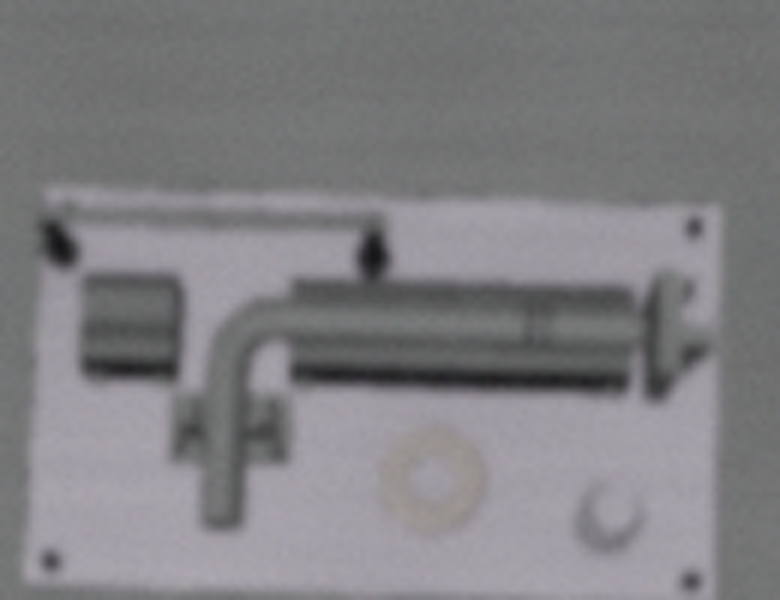

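The views show the nose at the stop, the leg level and centred in the slot, the vial and gasket where they were, and the gripper clear. I'm handing the job in.

```bash
python3 -c "
from plant import job
print(job.close_job())"
```

```text
the job is handed in; nothing more can be done
None
```

The nozzle is lying level in the fork slot with its nose at the end stop, released and with the gripper clear. I handed the job in at about 25 s of the 61 s; no verdict is reported back.

**What I did**
1. I pinched the leaning leg at 20 N and pushed it about 47 mm along the groove until the nose met the stop. The push force rose to 11 N, and I held it there for more than 0.2 s.
2. I swung the leg over in small steps at roughly 0.6 rad/s, keeping light pressure towards the stop.
3. I lowered it into the slot, let go, then gave the bend one gentle nudge towards the stop to seat the nose.

**Last checks**
- **Level:** in the side picture the leg end sits where the level model predicts, to within about 1–2 mm, allowing for the offset of the shank.
- **Slot:** in the top picture the leg is centred between the prongs.
- **Nose:** the final nudge met firm resistance almost at once (7.5 N for about 0.5 mm of travel). The shank is within about 0.5 mm of where it was when pressed against the stop.
- **Other parts:** the vial and gasket look unmoved in the last pictures. The wrench, thin tube and pipe clamp looked unmoved in the full side picture taken before the nudge.

**What disagreed**
- **Lowering height:** the gripper had to go about 20 mm lower than calculated before the leg settled, so the leg was riding high between the pads. I finished that step on force and pictures.
- **Fingertip height:** in the side picture the closed fingertips looked about 9 mm higher than the stated length gives. I lowered the tool a further 6 mm before the nudge to allow for it.

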